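# Pick coils from a drawer and slide the bin into its bay

## Task

Pull the cabinet drawer open, take every black solenoid coil out of it and put them in the empty blue picking bin without piling them on one another, leaving the brass fittings in the drawer. Once they are all in, push the drawer fully shut, and slide the loaded bin, without tipping it, along the bench into the free bay under the rack's deck until it is home against the stop. Leave the other things on the bench where they are.

Things in the scene. Friction and masses are not known exactly. Their poses are not given: they have to be found in the camera images.
- coil1: One of up to four solenoid coils (a run has two to four; absent ones read None all the time): a plain black block, 32 x 32 mm and 40 mm tall, 90 g, standing upright in the drawer at the start, with a flush round steel bush on its top (+z) face and a grey socket face on its +x side. Origin at the centre of its underside.
- coil2: One of up to four solenoid coils (a run has two to four; absent ones read None all the time): a plain black block, 32 x 32 mm and 40 mm tall, 90 g, standing upright in the drawer at the start, with a flush round steel bush on its top (+z) face and a grey socket face on its +x side. Origin at the centre of its underside.
- coil3: One of up to four solenoid coils (a run has two to four; absent ones read None all the time): a plain black block, 32 x 32 mm and 40 mm tall, 90 g, standing upright in the drawer at the start, with a flush round steel bush on its top (+z) face and a grey socket face on its +x side. Origin at the centre of its underside.
- coil4: One of up to four solenoid coils (a run has two to four; absent ones read None all the time): a plain black block, 32 x 32 mm and 40 mm tall, 90 g, standing upright in the drawer at the start, with a flush round steel bush on its top (+z) face and a grey socket face on its +x side. Origin at the centre of its underside.
- silencer: Round brass fitting, 24 mm across and 44 mm tall, stands in the drawer; it stays in the drawer. Origin at the centre of its underside.
- gland: Round brass fitting, 30 mm across at the foot and 30 mm tall, stands in the drawer; it stays in the drawer. Origin at the centre of its underside.
- cab_drawer0 (a joint): Opening of the cabinet's only drawer, m: 0 shut, up to 0.197 fully out; about 1 N of friction, no spring or latch. It slides along the cabinet's -x axis, towards the robot. At the start it is 0 to 20 mm open.
- cab_drawer0_handle (a point): Middle of the drawer's steel bar handle: a horizontal round bar 11 mm thick and 120 mm long, along y of this frame, 35 mm (centre line) in front of the drawer's face, 62 mm above the table; it moves with the drawer. Two stems 51 mm either side of the middle join it to the face.
- drawer_in (a point): Centre of the drawer's inner floor, moving with the drawer; axes as the cabinet's. Inside it is 235 mm long (x) and 258 mm wide (y); the floor is 22 mm above the table and the side walls rise 56 mm above it, the front wall about 66 mm. The front wall's inner face is at x = -0.118.
- cab: Low grey cabinet on the bench, fixed, 280 (x) x 300 (y) x 100 mm tall, front at x = -0.14 of its own frame, facing the robot. Origin at the centre of its underside. Stock lies on its top, mostly over the rear half, up to 50 mm high.
- bin: Blue open-topped picking bin, empty, loose, 0.25 to 0.5 kg, 200 mm long (x), 130 wide (y), 60 tall; walls and floor 5 mm. Origin: centre of its underside. Front (-x end) wall only 40 mm high, with an upright grip tab in its middle: 14 mm thick (x from -0.100 to -0.086), 50 mm wide, top 62 mm above the table. At the start its +x end points roughly at the rack.
- rack: Fixed rack at the robot's left: two bays at table level, open at the front (-x), under a deck (underside 72, top 82 mm above the table, 160 mm deep) with stock bins on it up to 147 mm, 25 mm behind its front edge. Bays 144 mm wide between 8 mm dividers, centres at y = +0.076 and -0.076. Origin on the table under the middle of the deck's front edge; +x points into the bays.
- neighbour: A full blue bin like the picking bin, fixed in the other bay. Its front sticks out 70 mm in front of the deck. Origin at the centre of its underside.
- bay_home (a point): Where the picking bin's origin belongs, in the free bay (either of the two), on the table: +x points into the bay. At home the bin touches, within 2 mm, a black rubber stop at the bay's rear, and its front 70 mm stick out in front of the deck, level with the neighbour's front.
- jar: Bystander: closed jar, 52 mm across, 75 mm tall; origin under its centre.
- carton: Bystander: cardboard carton 70 x 100 x 55 mm; origin under its centre.
- driver: Bystander: screwdriver lying on the bench, 140 mm long, roughly along the y axis.
- coupling: Bystander: round brass and steel coupling, 32 mm across, 42 mm tall; origin under its centre.
Mind the look-alikes: they are no part of the job. What is shaped like the bin but brown or pink is not meant.

How it is judged:
By the outcome, as a careful person would: the job done as asked, in the order asked, and still so for the second after the job is handed in, with the robot touching nothing.
Of coil1, coil2, coil3, coil4 only 2 to 4 are there at a start; the rules pass over those that are not, and their reading is None.
At some moment in a run one of coil1, coil2, coil3, coil4 may be knocked a few centimetres aside while the robot is not near it.
Once in a run the grip may slacken for a moment while it holds something.
It also fails if it takes over 210 s, if anything falls off the work surface, if the arm or the gripper's body presses on something with over 40 N, if the wrist force passes 120 N, or if a joint passes its speed limit or range.

## Robot

A 6-joint arm with a two-finger parallel gripper is mounted at the origin on the work surface. World frame = base frame: x ahead of the robot, y to its left, z up, the work surface at z = 0. Lengths are in m, angles in rad, forces in N, time in s.
With the tool pointing down it reaches from about 0.4 to 0.925 m from the base axis. Payload 12.5 kg.
Tool frame: the origin (TCP) lies midway between the tips of the shut fingers; the grasp point (between the pads) lies 19 mm behind it; z points along the fingers, y is the direction in which the jaws open and shut (so a half turn about z gives the same grasp; the last joint's range is limited). The gripper opens to 95 mm and grips with 3 to 60 N. Pads are 20 mm wide; open, the fingers measure 119 mm over their backs; the gripper's body (75 mm by 180 mm) begins 59 mm behind the grasp point.
Start: joints at [1.21, 0.491, 1.559, -0, 1.092, -0.106], TCP at [0.158, 0.605, 0.18] pointing down, gripper open.
Joint ranges: [-3.1, 3.1], [-0.84, 2.19], [0.05, 2.79], [-1.13, 4.28], [0.06, 2.93], [-2.69, 2.69]. Speed limits (rad/s): [2.22, 2.22, 2.79, 3.14, 3.14, 3.14].

## Interface

Orientations are given as [roll, pitch, yaw] about the fixed x, y, z axes, in that order (R = Rz(yaw) Ry(pitch) Rx(roll)).
In Python, from cell import arm gives the robot as it stands.
- The arm moves only by the tool step_arm, never from a script. Its argument "plan" is a list of rows, each a list of 3 entries, a list of its own where there are three numbers: the turn, a rotation vector about the tool's x, y, z in rad, then the shift along the tool's x, y, z in mm, then the closure in counts, from 0 (fully open) to 255 (shut). A call has 1 to 5 rows; each row is the pose to reach, as a shift and turn from the pose measured when the call began, along the tool's axes at that moment; what a row does not reach only later rows make up. A row lasts 1/8 s, in which the tool goes at most 62.5 mm and 10.7 degrees, less where a joint would pass 70% of its speed; a pose out of reach is approached as far as the arm can. A call with a gripper value outside its range is refused whole. The fingers move at their own pace and stop on an object; the grip force is fixed at half the most. Time passes only in rows, so rows that repeat a pose let the fingers close. It gives the time, the measured TCP pose, the force and the opening at its end, in the units of the state.
- arm.get_obs(): the state, without advancing time (a new reading comes with each control period).
- arm.read_camera(name): name is "scene" or "top" or "wrist"; returns (picture, depth): 420x560x3 uint8, red, green, blue; 420x560 float32, m along the optical axis (not along the pixel's ray), 0 where there is no reading.
- arm.get_calibration(name): a dict with "intrinsics" (3x3 intrinsics, pixels), "extrinsics" (4x4, takes a point from world to camera coordinates). Camera axes: x right, y up, looking along -z (the intrinsics and any distortion apply to the point x, -y, -z); pixel columns grow to the right and rows downward; lengths in m; the calibration is good to about 2 mm. A picture is of the moment at which its call begins: read the wrist's pose just before it. get_calibration takes no time and is no camera call; for the wrist camera it gives the pose at the moment of the call.
- arm.hand_in(): hands the job in, once; it reports no verdict.
Trained networks look in the newest picture that a camera, given by its name, has taken for a name from the list of things; names that differ only in an ending like _2 or _b are one class to them, and where a whole thing is asked for, a point or a joint stands for the part that bears it (a point fixed in the world has none). Each returns a list of dicts, best first, with "score" (0 to 1); they miss things now and then, are a little off and sometimes report something else, mostly with a low value. They report only what shows in the picture. A call takes as long as a camera call. They do not tell look-alikes from the thing itself.
- arm.search_frame(camera, query): "extent" ([left, top, right, bottom] in pixels, round what is visible of it).
- arm.regions_of(camera, query): "mask" (420x560 bool, what is visible of it) and "extent" ([left, top, right, bottom] in pixels, round what is visible of it).
- arm.spot_point(camera, query): "pixel" ([column, row] in pixels: a listed point, or the origin of a listed thing).
The state is a dict: "time_s": time; "joint_positions": joint angles; "qvel": joint speeds; "joint_efforts": joint torques, N m; "ee_pos": TCP position; "eef_rot": TCP orientation; "wrist_force": force on the tool from outside, world axes, zero at the start; "wrist_torque": the same for the moment, N m; "opening": opening from 0.0 (shut) to 1.0 (fully open).
Only numpy, scipy, OpenCV 4.12 (cv2) and the standard library are available. Lean on these libraries where they do the work, as an engineer would, in place of code of your own. Each camera call takes 0.05 s, during which the arm holds its last target. There are 200 camera calls.

## Working session

There is one attempt and no reset: what is moved stays moved. The work goes in short steps, Python scripts to look and compute and a tool call to move; the robot and the scene stay as the last step left them, time stands still between calls to the robot, and variables do not carry over. Pictures are saved under pics/ and viewed, about 12 in all and at most 16, crops included, and the job is handed in when it is done.

Besides the shell and the picture viewer there is one more tool, called after ">>>" as name([rows], argument=value, ...), one row to a line, values as JSON. step_arm: Moves the arm, as the interface text tells. Its arguments: {"type":"object","properties":{"plan":{"type":"array"}},"required":["plan"]}

```bash
ls; mkdir -p pics; cat > h.py <<'E'
import numpy as np, cv2
from cell import arm
from scipy.spatial.transform import Rotation as R
def cal(n):
    c=arm.get_calibration(n); return np.array(c["intrinsics"]),np.array(c["extrinsics"])
def cloud(n,d,c=None):
    K,E=c or cal(n); v,u=np.mgrid[:420,:560]
    x=(u-K[0,2])/K[0,0]*d; y=(v-K[1,2])/K[1,1]*d
    P=np.stack([x,-y,-d],-1); I=np.linalg.inv(E)
    W=P@I[:3,:3].T+I[:3,3]; W[d<=0]=np.nan
    return W
def shot(n,f=None):
    c=cal(n); p,d=arm.read_camera(n)
    if f: cv2.imwrite('pics/'+f,p[:,:,::-1])
    return p,d,cloud(n,d,c)
def st():
    o=arm.get_obs(); print('t',round(o['time_s'],2),'tcp',np.round(o['ee_pos'],4),'rot',np.round(o['eef_rot'],3),'F',np.round(o['wrist_force'],1),'op',round(o['opening'],3),'q',np.round(o['joint_positions'],2)); return o
def totool(dw):
    o=arm.get_obs(); return R.from_euler('xyz',o['eef_rot']).inv().apply(dw)*1000
E
python3 - <<'E'
from h import *
o=st(); print(arm.get_calibration('scene').keys())
a=shot('scene','s0.png'); b=shot('top','t0.png')
np.savez('m0.npz',s=a[2],t=b[2])
for n in ('top','scene'):
  for q in ['coil1','silencer','gland','cab_drawer0_handle','drawer_in','cab','bin','rack','neighbour','bay_home','jar','carton','driver','coupling']:
    W=(b if n=='top' else a)[2]
    for r in arm.spot_point(n,q)[:4]:
        u,v=np.round(r['pixel']).astype(int); 
        print(n,q,round(r['score'],2),(u,v),np.round(W[min(max(v,0),419),min(max(u,0),559)],3))
st()
E
```

```text
pics
t 0.0 tcp [0.1574 0.6046 0.1791] rot [-3.14  -0.     2.887] F [-0.5  0.4 -0.8] op 1.0 q [ 1.21  0.49  1.56  0.    1.09 -0.11]
dict_keys(['intrinsics', 'extrinsics'])
top gland 0.72 (np.int64(308), np.int64(136)) [ 0.68  -0.011  0.023]
top cab_drawer0_handle 0.75 (np.int64(408), np.int64(190)) [ 0.527 -0.287 -0.001]
top cab 0.85 (np.int64(396), np.int64(132)) [ 0.659 -0.233  0.101]
top bin 0.88 (np.int64(422), np.int64(319)) [ 0.179 -0.3    0.003]
top bin 0.69 (np.int64(268), np.int64(187)) [0.54  0.102 0.004]
top bin 0.69 (np.int64(217), np.int64(285)) [0.275 0.241 0.004]
top rack 0.9 (np.int64(168), np.int64(179)) [0.559 0.37  0.04 ]
top rack 0.58 (np.int64(395), np.int64(133)) [ 0.656 -0.231  0.101]
top neighbour 0.69 (np.int64(160), np.int64(207)) [0.486 0.395 0.022]
top neighbour 0.48 (np.int64(308), np.int64(133)) [ 0.681 -0.01   0.044]
top jar 0.57 (np.int64(296), np.int64(113)) [0.737 0.022 0.049]
top carton 0.95 (np.int64(257), np.int64(103)) [0.766 0.128 0.053]
top carton 0.37 (np.int64(296), np.int64(253)) [0.356 0.028 0.016]
top driver 0.86 (np.int64(296), np.int64(24
[... 503 characters left out ...]
0.18  -0.304  0.005]
scene rack 0.87 (np.int64(412), np.int64(240)) [ 0.588  0.384 -0.001]
scene neighbour 0.86 (np.int64(408), np.int64(218)) [0.564 0.377 0.054]
scene jar 0.61 (np.int64(353), np.int64(310)) [0.81  0.119 0.055]
scene jar 0.6 (np.int64(295), np.int64(327)) [0.785 0.007 0.015]
scene carton 0.78 (np.int64(354), np.int64(315)) [0.81  0.122 0.04 ]
scene driver 0.74 (np.int64(257), np.int64(217)) [0.384 0.024 0.011]
scene coupling 0.7 (np.int64(275), np.int64(300)) [ 0.707 -0.013  0.021]
scene coupling 0.53 (np.int64(353), np.int64(317)) [0.81  0.121 0.034]
t 1.5 tcp [0.1575 0.6049 0.1797] rot [3.141 0.    2.887] F [ 0.2 -0.2  0.4] op 0.996 q [ 1.21  0.49  1.56  0.    1.09 -0.11]
```

View pics/t0.png

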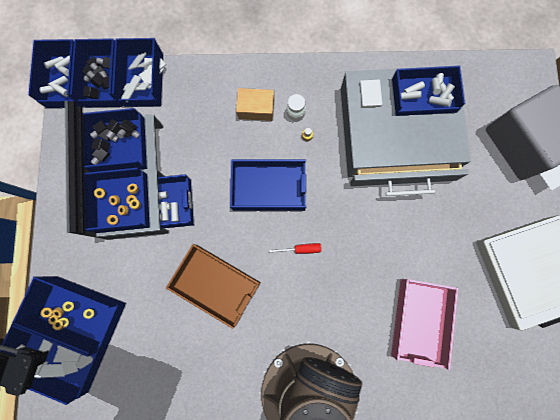

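View pics/s0.png

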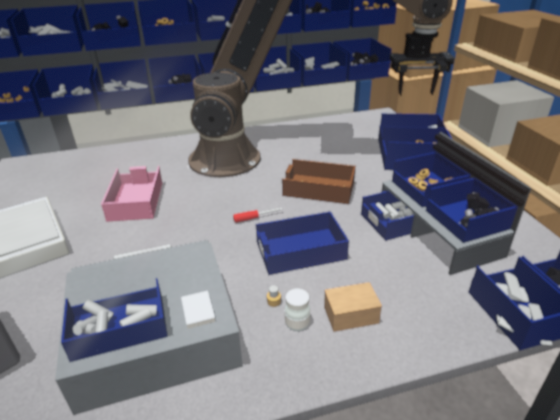

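The top view shows the picking bin at about (268,187): blue, empty, loose, tab on its right end at (303,187). The brown bin at (213,285) and the pink bin at (425,322) are look-alikes. The blue bins on the cabinet at (428,90), in the rack, and at (70,335) are full or stock. The rack is at the left and opens towards -y. The neighbour sits in the lower bay at (175,200), so the upper bay at (150,145) is free. The drawer handle is at (410,187).

```bash
python3 - <<'E'
from h import *
W=np.load('m0.npz')['t']; 
def rect(name,cols,rows,z0,z1):
    S=W[rows[0]:rows[1],cols[0]:cols[1]].reshape(-1,3); S=S[(S[:,2]>z0)&(S[:,2]<z1)]
    r=cv2.minAreaRect(S[:,:2].astype(np.float32)); print(name,len(S),'c',np.round(r[0],3),'size',np.round(r[1],3),'ang',round(r[2],2),'box',np.round(cv2.boxPoints(r),3).tolist(),'zmed',round(np.median(S[:,2]),4))
rect('cab',(335,480),(60,182),.09,.17)
rect('handle',(380,440),(178,203),.045,.085)
rect('bin',(222,315),(152,218),.03,.075)
rect('neighfront',(158,200),(165,235),.03,.075)
rect('deckfree',(140,165),(108,175),.07,.09)
rect('deck',(60,165),(95,240),.075,.16)
rect('driver',(265,325),(238,258),.008,.05)
rect('coupling',(298,318),(125,143),.015,.06)
rect('jar',(284,310),(92,124),.03,.1)
p=cv2.imread('pics/t0.png')
a=cv2.resize(p[80:250,50:330],(784,476),interpolation=cv2.INTER_CUBIC); cv2.imwrite('pics/c1.png',a)
E
```

```text
cab 11370 c [ 0.692 -0.266] size [0.295 0.301] ang 2.26 box [[0.5379999876022339, -0.12099999934434891], [0.550000011920929, -0.421999990940094], [0.8450000286102295, -0.4099999964237213], [0.8330000042915344, -0.10899999737739563]] zmed 0.1001
handle 437 c [ 0.523 -0.273] size [0.042 0.163] ang 2.31 box [[0.49900001287460327, -0.19200000166893005], [0.5059999823570251, -0.35499998927116394], [0.546999990940094, -0.3540000021457672], [0.5410000085830688, -0.1899999976158142]] zmed 0.0648
bin 957 c [0.54  0.099] size [0.201 0.131] ang 89.13 box [[0.4729999899864197, -0.0], [0.6039999723434448, -0.0020000000949949026], [0.6069999933242798, 0.19900000095367432], [0.47600001096725464, 0.20100000500679016]] zmed 0.0567
neighfront 645 c [0.498 0.353] size [0.16  0.088] ang 2.75 box [[0.41600000858306885, 0.3930000066757202], [0.41999998688697815, 0.3050000071525574], [0.5799999833106995, 0.31299999356269836], [0.5759999752044678, 0.4000000059604645]] zmed 0.0475
deckfree 692 c [0.644 0.413] size [0.165 0.042] ang 3.45 box [[0.5600000023841858, 0.42899999022483826], [0.5630000233650208, 0.3
[... 403 characters left out ...]
 1.93 box [[0.3540000021457672, 0.10000000149011612], [0.35899999737739563, -0.039000000804662704], [0.3840000033378601, -0.039000000804662704], [0.3790000081062317, 0.10100000351667404]] zmed 0.0212
coupling 101 c [ 0.685 -0.012] size [0.028 0.024] ang 89.11 box [[0.6729999780654907, -0.026000000536441803], [0.6970000267028809, -0.026000000536441803], [0.6970000267028809, 0.0020000000949949026], [0.6740000247955322, 0.003000000026077032]] zmed 0.0262
jar 356 c [0.756 0.021] size [0.049 0.048] ang 28.77 box [[0.7229999899864197, 0.03099999949336052], [0.7459999918937683, -0.012000000104308128], [0.7889999747276306, 0.012000000104308128], [0.7649999856948853, 0.05400000140070915]] zmed 0.0725
```

View pics/c1.png

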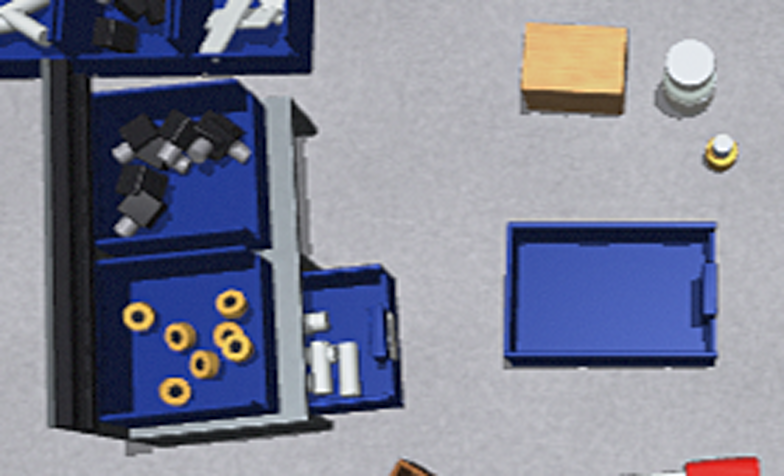

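Confirmed: the empty blue bin with its tab at the crop's (708,290) is the picking bin. Its +x points to world +y, and the free bay is the rack's upper one. Next I go to the handle.

```bash
cat >> h.py <<'E'
def go(x,y,z,yaw=None,pr=True):
    o=arm.get_obs(); r=R.from_euler('xyz',o['eef_rot']); 
    yaw=o['eef_rot'][2] if yaw is None else yaw
    t=R.from_euler('xyz',[np.pi,0,yaw]); d=r.inv().apply(np.array([x,y,z])-o['ee_pos'])*1000
    rv=(r.inv()*t).as_rotvec(); print('turn',np.round(rv,3).tolist(),'shift',np.round(d,1).tolist())
E
python3 - <<'E'
from h import *
W=np.load('m0.npz')['t']; st()
go(.40,.40,.25,2.25); go(.45,.0,.25,1.611); go(.45,-.274,.25,1.611)
# rack front edge fit
S=W[100:240,120:175].reshape(-1,3); S=S[(S[:,2]>.074)&(S[:,2]<.09)]
e=[]
for x in np.arange(.42,.72,.01):
    s=S[abs(S[:,0]-x)<.005]
    if len(s)>3: e.append((x,np.percentile(s[:,1],4)))
e=np.array(e); 
for _ in range(3):
    k=np.polyfit(e[:,0],e[:,1],1); r=e[:,1]-np.polyval(k,e[:,0]); e=e[abs(r)<max(.002,1.5*r.std())]
print('front edge slope',k,np.degrees(np.arctan(k[0])),len(e),r.std(), e[0],e[-1])
E
```

```text
t 1.5 tcp [0.1575 0.6049 0.1797] rot [3.141 0.    2.887] F [ 0.2 -0.2  0.4] op 0.996 q [ 1.21  0.49  1.56  0.    1.09 -0.11]
turn [0.0, -0.0, 0.637] shift [-286.3, -137.1, -70.4]
turn [0.0, -0.0, 1.276] shift [-435.5, -511.6, -70.4]
turn [0.0, -0.0, 1.276] shift [-504.6, -776.7, -70.4]
front edge slope [0.08682557 0.33955526] 4.96229408993556 30 0.000740518297268766 [0.42       0.37678184] [0.71       0.40127218]
```

>>> step_arm([
  [[0,0,0.13],[-60,-20,-50],0],
  [[0,0,0.3],[-120,-45,-70],0],
  [[0,0,0.4],[-180,-75,-70],0],
  [[0,0,0.55],[-235,-105,-70],0],
  [[0,0,0.64],[-285,-137,-70],0],
])

```text
time_s: 2.12
ee_pos: [0.3842, 0.4153, 0.2497]
eef_rot: [3.141, -0.0, 2.243]
wrist_force: [0.9, -0.0, -0.5]
opening: 1.003
```

```bash
python3 - <<'E'
from h import *
st(); go(.45,.12,.25,1.611); go(.45,-.18,.25,1.611)
E
```

```text
t 2.12 tcp [0.3842 0.4153 0.2497] rot [ 3.141 -0.     2.243] F [ 0.9 -0.  -0.5] op 1.003 q [0.71 0.34 1.61 0.   1.19 0.04]
turn [0.001, -0.0, 0.632] shift [-272.0, -132.5, -0.4]
turn [0.001, -0.0, 0.632] shift [-506.7, -319.3, -0.5]
```

>>> step_arm([
  [[0,0,0.15],[-54,-26,0],174],
  [[0,0,0.3],[-108,-53,0],174],
  [[0,0,0.45],[-163,-80,0],174],
  [[0,0,0.6],[-218,-106,0],174],
  [[0,0,0.632],[-272,-133,0],174],
])

```text
time_s: 2.75
ee_pos: [0.4498, 0.1178, 0.2499]
eef_rot: [3.14, -0.001, 1.608]
wrist_force: [1.5, 0.1, 1.1]
opening: 0.535
```

```bash
python3 - <<'E'
from h import *
st(); go(.45,-.22,.22,1.611)
E
```

```text
t 2.75 tcp [0.4498 0.1178 0.2499] rot [ 3.140e+00 -1.000e-03  1.608e+00] F [1.5 0.1 1.1] op 0.535 q [0.11 0.18 1.83 0.   1.12 0.08]
turn [0.001, -0.001, -0.003] shift [-337.6, -12.6, 29.7]
```

>>> step_arm([
  [[0,0,0],[-62,-2,5],174],
  [[0,0,0],[-124,-5,10],174],
  [[0,0,0],[-186,-8,15],174],
  [[0,0,0],[-248,-10,20],174],
  [[0,0,0],[-310,-13,30],174],
])

```text
time_s: 3.38
ee_pos: [0.4484, -0.1935, 0.2202]
eef_rot: [3.139, 0.0, 1.608]
wrist_force: [1.8, -0.1, -0.2]
opening: 0.318
```

```bash
python3 - <<'E'
from h import *
st(); p,d,W=shot('wrist','w1.png'); np.save('w1.npy',W)
for r in arm.spot_point('wrist','cab_drawer0_handle')[:2]:
    u,v=np.round(r['pixel']).astype(int); print(r['score'],u,v,W[v,u])
m=(W[...,2]>.055)&(W[...,2]<.075)&(W[...,0]<.535)&(W[...,0]>.45)&(abs(W[...,1]+.27)<.1)
S=W[m]; r=cv2.minAreaRect(S[:,:2].astype(np.float32)); print(len(S),r, np.median(S,0))
E
```

```text
t 3.38 tcp [ 0.4484 -0.1935  0.2202] rot [3.139 0.    1.608] F [ 1.8 -0.1 -0.2] op 0.318 q [-0.54  0.25  1.83  0.    1.06 -0.58]
0.67 318 254 [ 0.46904845 -0.18052506  0.28483102]
549 ((0.5101802349090576, -0.24063271284103394), (0.06031235679984093, 0.03545602783560753), 70.8474349975586) [ 0.50875083 -0.22701381  0.06639104]
```

View pics/w1.png

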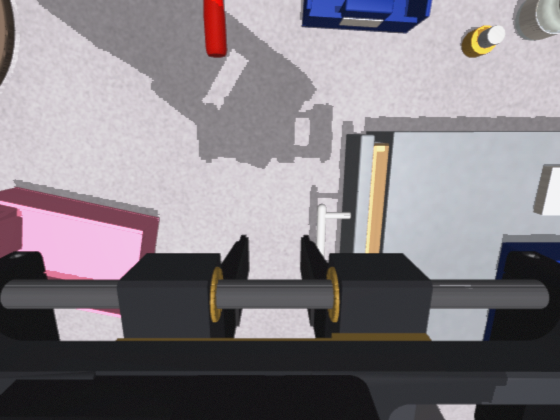

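The wrist view shows the near end of the bar at (321,208) and its stem at (340,216).

```bash
python3 - <<'E'
from h import *
W=np.load('w1.npy')
for v in (206,208,210,214,222,228,232):
    s=W[v,310:332]; k=(s[:,2]>.05)&(s[:,2]<.08); print(v,k.sum(),np.round(s[k].mean(0),4) if k.any() else '')
s=W[160:230,355:372].reshape(-1,3); print(np.nanmedian(s,0)); print(np.round(W[180,345:395:4],3))
go(.508,-.274,.18,1.611); go(.508,-.274,.044,1.611)
E
```

```text
206 8 [ 0.506  -0.2101  0.0653]
208 10 [ 0.506  -0.2124  0.0661]
210 9 [ 0.5056 -0.2149  0.0661]
214 15 [ 0.5097 -0.2198  0.066 ]
222 9 [ 0.5067 -0.2298  0.0667]
228 9 [ 0.5073 -0.2374  0.0666]
232 9 [ 0.5077 -0.2426  0.0666]
[ 0.54751317 -0.19006999  0.08727144]
[[ 0.54  -0.183  0.027]
 [ 0.541 -0.18   0.046]
 [ 0.54  -0.177  0.066]
 [ 0.54  -0.174  0.084]
 [ 0.544 -0.173  0.088]
 [ 0.548 -0.173  0.089]
 [ 0.553 -0.173  0.087]
 [ 0.56  -0.174  0.078]
 [ 0.584 -0.183  0.022]
 [ 0.588 -0.182  0.023]
 [ 0.594 -0.182  0.022]
 [ 0.57  -0.171  0.098]
 [ 0.574 -0.17   0.1  ]]
turn [0.0, -0.0, -0.007] shift [-80.0, 57.4, 38.9]
turn [0.0, -0.0, -0.007] shift [-80.1, 57.3, 174.9]
```

>>> step_arm([
  [[0,0,-0.005],[-60,45,10],191],
  [[0,0,-0.005],[-76,58,60],191],
  [[0,0,-0.005],[-76,58,115],191],
  [[0,0,-0.005],[-76,58,145],191],
])

```text
time_s: 3.98
ee_pos: [0.5078, -0.269, 0.0711]
eef_rot: [-3.139, -0.002, 1.608]
wrist_force: [0.0, -0.3, 0.6]
opening: 0.25
```

>>> step_arm([
  [[0,0,0],[0,0,30],191],
  [[0,0,0],[0,0,31],191],
  [[0,0,0],[0,0,31],255],
  [[0,0,0],[0,0,31],255],
  [[0,0,0],[0,0,31],255],
])

```text
time_s: 4.6
ee_pos: [0.5081, -0.2691, 0.0412]
eef_rot: [-3.141, -0.001, 1.608]
wrist_force: [-0.6, 0.0, -0.1]
opening: 0.017
```

```bash
python3 - <<'E'
from h import *
o=st(); x,y,z=o['ee_pos']; go(x-.185*.9992,y-.185*.04,z,1.611)
E
```

```text
t 4.6 tcp [ 0.5081 -0.2691  0.0412] rot [-3.141e+00 -1.000e-03  1.608e+00] F [-0.6  0.  -0.1] op 0.017 q [-0.6   0.6   1.81  0.    0.73 -0.64]
turn [-0.001, -0.001, -0.003] shift [-0.4, -185.0, 0.1]
```

```bash
python3 - <<'E'
from h import *
st(); p,d,W=shot('wrist','w2.png'); np.save('w2.npy',W); shot('scene','s2.png')
a=cv2.imread('pics/w2.png'); b=cv2.imread('pics/s2.png')[200:300,80:240]
b=cv2.resize(b,(560,350)); cv2.imwrite('pics/c2.png',np.vstack([a[150:400],b]))
E
```

```text
t 4.6 tcp [ 0.5081 -0.2691  0.0412] rot [-3.141e+00 -1.000e-03  1.608e+00] F [-0.6  0.  -0.1] op 0.017 q [-0.6   0.6   1.81  0.    0.73 -0.64]
```

View pics/c2.png

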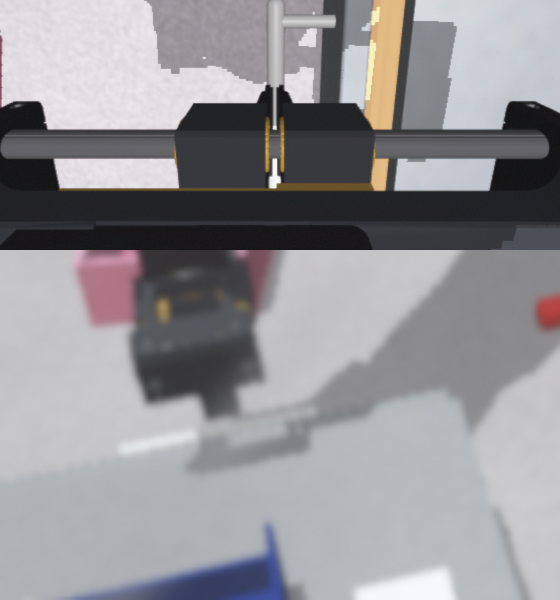

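The bar at (276,50) runs straight in between the fingers, so it looks gripped. I'll pull.

>>> step_arm([
  [[0,0,0],[0,-25,0],255],
  [[0,0,0],[0,-60,0],255],
  [[0,0,0],[0,-95,0],255],
  [[0,0,0],[0,-130,0],255],
  [[0,0,0],[0,-160,0],255],
])

```text
time_s: 5.32
ee_pos: [0.347, -0.275, 0.0413]
eef_rot: [-3.141, -0.001, 1.608]
wrist_force: [0.1, -0.1, -0.7]
opening: 0.004
```

```bash
python3 - <<'E'
from h import *
st(); p,d,W=shot('top','t2.png')
for r in arm.spot_point('top','cab_drawer0_handle')[:2]:
    u,v=np.round(r['pixel']).astype(int); print(r['score'],u,v,W[v,u])
for q in ('coil1','silencer','gland'):
  for r in arm.search_frame('top',q)[:5]: print(q,round(r['score'],2),np.round(r['extent']))
E
```

```text
t 5.33 tcp [ 0.347  -0.275   0.0413] rot [-3.141e+00 -1.000e-03  1.608e+00] F [ 0.1 -0.1 -0.7] op 0.004 q [-0.82  0.46  2.13  0.    0.55 -0.86]
gland 0.43 [ 68. 101. 173. 241.]
```

```bash
python3 - <<'E'
from h import *
a=cv2.imread('pics/t2.png')[50:300,320:500]; p,d,W=shot('wrist','w3.png'); np.save('w3.npy',W)
b=cv2.imread('pics/w3.png')
cv2.imwrite('pics/c3.png',np.hstack([cv2.resize(a,(302,420)),cv2.resize(b,(490,420))]))
E
```

```text
(no output)
```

View pics/c3.png

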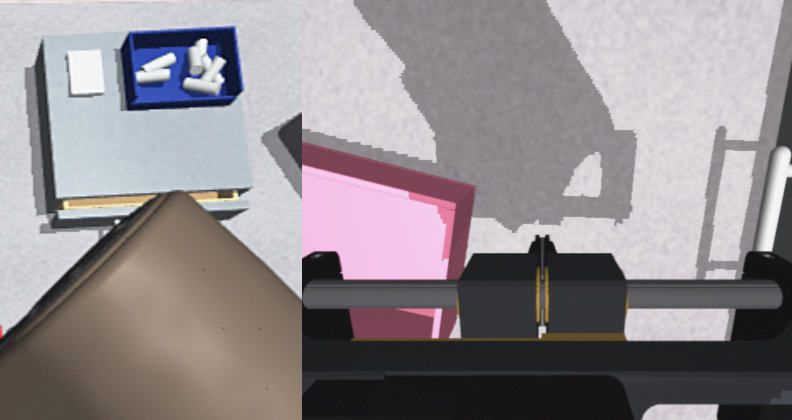

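The pull slipped off the bar and the drawer did not move. I'll check the depth clouds to see why.

```bash
python3 - <<'E'
from h import *
W=np.load('w2.npy')
for v in (152,170,190,210,225,232,236,240,245,250,260,270,280,290,300,320,330): print(v,[np.round(W[v,u],3).tolist() for u in (266,270,275,280,285)])
W=np.load('w3.npy')
for v in (155,180,220,260): 
    s=W[v,520:560]; k=(s[:,2]>.05)&(s[:,2]<.08); print('w3',v,k.sum(),np.round(s[k].mean(0),4) if k.any() else '')
# finger tip now
print([np.round(W[v,u],3).tolist() for v in (236,240,250,260) for u in (270,275,280)])
E
```

```text
152 [[0.499, -0.216, 0.001], [0.503, -0.211, 0.066], [0.506, -0.211, 0.066], [0.509, -0.211, 0.067], [0.514, -0.215, -0.0]]
170 [[0.5, -0.23, 0.0], [0.504, -0.221, 0.066], [0.507, -0.221, 0.067], [0.509, -0.221, 0.068], [0.512, -0.221, 0.066]]
190 [[0.5, -0.246, -0.001], [0.504, -0.233, 0.066], [0.507, -0.233, 0.068], [0.51, -0.233, 0.068], [0.516, -0.246, 0.0]]
210 [[0.501, -0.263, 0.0], [0.505, -0.245, 0.068], [0.508, -0.245, 0.068], [0.511, -0.245, 0.067], [0.516, -0.262, 0.001]]
225 [[0.501, -0.275, 0.001], [0.505, -0.255, 0.067], [0.508, -0.254, 0.067], [0.511, -0.254, 0.067], [0.517, -0.275, -0.0]]
232 [[0.501, -0.282, 0.0], [0.505, -0.259, 0.068], [0.508, -0.259, 0.067], [0.511, -0.259, 0.067], [0.517, -0.282, -0.0]]
236 [[0.503, -0.257, 0.079], [0.505, -0.257, 0.079], [0.508, -0.262, 0.067], [0.511, -0.257, 0.08], [0.518, -0.285, -0.001]]
240 [[0.503, -0.257, 0.086], [0.505, -0.257, 0.085], [0.508, -0.264, 0.067], [0.511, -0.257, 0.085], [0.518, -0.289, -0.0]]
245 [[nan, nan, nan], [0.505, -0.258, 0.09], [0.508, -0.267, 0.067], [0.511, -0.257, 0.092], [0.513, -0.257, 0.093]]

[... 706 characters left out ...]
, [0.51, -0.239, 0.178]]
320 [[0.505, -0.248, 0.174], [0.507, -0.277, 0.131], [0.51, -0.32, 0.068], [0.509, -0.249, 0.171], [0.51, -0.244, 0.178]]
330 [[0.505, -0.253, 0.171], [0.507, -0.329, 0.066], [0.511, -0.328, 0.066], [0.514, -0.328, 0.067], [0.51, -0.247, 0.178]]
w3 155 25 [ 0.5039 -0.213   0.0652]
w3 180 24 [ 0.5043 -0.2276  0.0653]
w3 220 22 [ 0.5053 -0.2522  0.0654]
w3 260 1 [ 0.5445 -0.284   0.0501]
[[0.346, -0.264, 0.079], [0.35, -0.292, -0.0], [0.351, -0.264, 0.079], [0.346, -0.264, 0.086], [0.349, -0.265, 0.082], [0.351, -0.263, 0.086], [0.346, -0.263, 0.101], [0.349, -0.265, 0.098], [0.351, -0.263, 0.102], [0.346, -0.263, 0.113], [0.349, -0.265, 0.109], [0.351, -0.264, 0.112]]
```

The tips show at z≈0.078 while the TCP reads 0.041, so the fingers appear to end about 37 mm above the reported TCP. I'll check this in free space with the fingers low.

>>> step_arm([
  [[0,0,0],[0,40,0],255],
  [[0,0,0],[0,80,0],255],
  [[0,0,0],[0,80,15],255],
  [[0,0,0],[0,80,29],255],
  [[0,0,0],[0,80,29],255],
])

```text
time_s: 6.25
ee_pos: [0.4277, -0.2718, 0.0108]
eef_rot: [-3.139, -0.003, 1.608]
wrist_force: [-1.1, -0.1, 0.3]
opening: 0.0
```

```bash
python3 - <<'E'
from h import *
st(); p,d,W=shot('wrist','w4.png'); 
for v in range(220,262,3): print(v,[np.round(W[v,u],3).tolist() for u in (268,271,275,279,282)])
p,d,W=shot('scene','s4.png'); cv2.imwrite('pics/c4.png',cv2.resize(p[150:290,60:230,::-1],(680,560)))
E
```

```text
t 6.25 tcp [ 0.4277 -0.2718  0.0108] rot [-3.139e+00 -3.000e-03  1.608e+00] F [-1.1 -0.1  0.3] op 0.0 q [-0.7   0.58  2.    0.    0.57 -0.73]
220 [[0.423, -0.265, 0.0], [0.425, -0.265, -0.0], [0.428, -0.265, -0.001], [0.431, -0.265, -0.0], [0.433, -0.264, 0.001]]
223 [[0.423, -0.267, -0.0], [0.425, -0.267, 0.0], [0.428, -0.267, 0.0], [0.431, -0.267, 0.0], [0.433, -0.267, 0.0]]
226 [[0.423, -0.269, 0.001], [0.425, -0.269, 0.001], [0.428, -0.269, 0.001], [0.431, -0.269, 0.0], [0.433, -0.269, -0.0]]
229 [[0.423, -0.272, 0.0], [0.425, -0.271, 0.001], [0.428, -0.271, 0.001], [0.431, -0.272, 0.0], [0.433, -0.271, 0.0]]
232 [[0.423, -0.274, 0.0], [0.425, -0.274, 0.0], [0.428, -0.274, 0.0], [0.431, -0.273, 0.002], [0.433, -0.273, 0.002]]
235 [[0.424, -0.26, 0.048], [0.425, -0.26, 0.047], [0.428, -0.276, 0.0], [0.43, -0.26, 0.047], [0.432, -0.26, 0.047]]
238 [[0.424, -0.26, 0.053], [0.425, -0.26, 0.052], [0.428, -0.261, 0.049], [0.43, -0.26, 0.052], [0.432, -0.26, 0.052]]
241 [[0.424, -0.26, 0.057], [0.425, -0.26, 0.057], [0.428, -0.261, 0.053], [0.43, -0.259, 0.059], [0.431, -0.26, 0.056]]
244 [[0.424, -0.26, 0.061], [0.426, -0.26, 0.062], [0.428, -0.262, 0.057], [0.43, -0.26, 0.062], [0.431, -0.26, 0.062]]
247 [[0.424, -0.26, 0.065], [0.426, -0.26, 0.065], [0.428, -0.262, 0.061], [0.43, -0.259, 0.068], [0.431, -0.26, 0.066]]
250 [[0.424, -0.26, 0.07], [0.426, -0.26, 0.071], [0.428, -0.261, 0.067], [0.43, -0.26, 0.07], [0.431, -0.26, 0.07]]
253 [[0.425, -0.237, 0.128], [0.426, -0.26, 0.073], [0.428, -0.261, 0.071], [0.43, -0.26, 0.075], [0.429, -0.237, 0.13]]
256 [[0.425, -0.237, 0.133], [0.426, -0.261, 0.075], [0.428, -0.261, 0.074], [0.43, -0.26, 0.077], [0.429, -0.237, 0.132]]
259 [[0.425, -0.237, 0.134], [0.426, -0.261, 0.078], [0.428, -0.261, 0.079], [0.43, -0.26, 0.08], [0.429, -0.237, 0.134]]
```

View pics/c4.png

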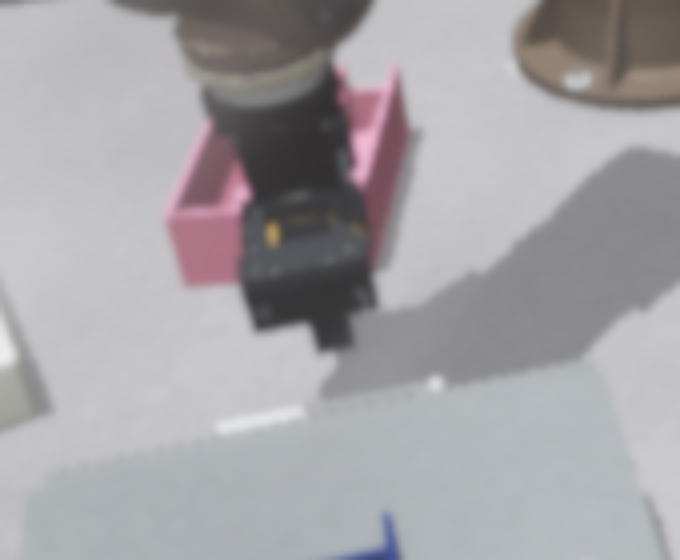

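Confirmed: the tip shows at z 0.047 with the TCP reading 0.011, and there is clear space under the fingers in the scene crop at (335,350). The true tip is therefore the reported z plus 0.036, with x and y consistent. I'll redo the grasp with that correction.

>>> step_arm([
  [[0,0,0],[0,0,-45],191],
  [[0,0,0],[-1,45,-45],191],
  [[0,0,0],[-1,80,-45],191],
  [[0,0,0],[-1,80,-35],191],
  [[0,0,0],[-1,80,-35],191],
])

```text
time_s: 6.98
ee_pos: [0.507, -0.2701, 0.0462]
eef_rot: [-3.139, -0.003, 1.608]
wrist_force: [-0.4, 1.0, 0.5]
opening: 0.252
```

>>> step_arm([
  [[0,0,0],[0,0,20],191],
  [[0,0,0],[0,0,39],191],
  [[0,0,0],[0,0,39],255],
  [[0,0,0],[0,0,39],255],
  [[0,0,0],[0,0,39],255],
])

```text
time_s: 7.6
ee_pos: [0.5067, -0.2703, 0.0078]
eef_rot: [-3.139, -0.002, 1.608]
wrist_force: [-0.4, -0.9, -1.8]
opening: 0.106
```

>>> step_arm([
  [[0,0,0],[0,-25,0],255],
  [[0,0,0],[0,-65,0],255],
  [[0,0,0],[0,-110,0],255],
  [[0,0,0],[-1,-150,0],255],
  [[0,0,0],[-1,-178,0],255],
])

```text
time_s: 8.22
ee_pos: [0.327, -0.2771, 0.008]
eef_rot: [-3.138, -0.004, 1.607]
wrist_force: [2.4, -2.6, -25.2]
opening: 0.107
```

```bash
python3 - <<'E'
from h import *
o=st(); go(.33,-.279,.0078,1.611); x,y,z=o['ee_pos']; go(x,y,.20,1.611)
E
```

```text
t 8.22 tcp [ 0.327  -0.2771  0.008 ] rot [-3.138 -0.004  1.607] F [  2.4  -2.6 -25.2] op 0.107 q [-0.86  0.52  2.19 -0.    0.44 -0.89]
turn [-0.004, -0.004, -0.004] shift [-2.0, 3.0, 0.1]
turn [-0.004, -0.004, -0.004] shift [0.7, -0.7, -192.0]
```

>>> step_arm([
  [[0,0,0],[0,0,0],191],
  [[0,0,0],[0,0,0],191],
  [[0,0,0],[0,0,-60],191],
  [[0,0,0],[0,0,-120],191],
  [[0,0,0],[0,0,-180],191],
])

```text
time_s: 8.85
ee_pos: [0.328, -0.2775, 0.1905]
eef_rot: [-3.138, -0.003, 1.608]
wrist_force: [-0.1, -1.4, -1.0]
opening: 0.253
```

```bash
python3 - <<'E'
from h import *
o=st(); go(.45,-.37,.26,1.611)
E
```

```text
t 8.85 tcp [ 0.328  -0.2775  0.1905] rot [-3.138e+00 -3.000e-03  1.608e+00] F [-0.1 -1.4 -1. ] op 0.253 q [-0.86  0.2   1.99 -0.    0.95 -0.89]
turn [-0.003, -0.003, -0.003] shift [-96.8, 118.3, -70.2]
```

>>> step_arm([
  [[0,0,0],[-40,40,-60],0],
  [[0,0,0],[-75,80,-70],0],
  [[0,0,0],[-97,118,-70],0],
  [[0,0,0],[-97,118,-70],0],
])

```text
time_s: 9.35
ee_pos: [0.4521, -0.371, 0.2594]
eef_rot: [-3.138, -0.003, 1.609]
wrist_force: [0.3, 0.3, 0.8]
opening: 0.615
```

```bash
cat >> h.py <<'E'
def blacks(p,d,W,box):
    """black tops at z .05-.075 inside world box (xmin,xmax,ymin,ymax)"""
    m=(p.max(2)<70)&(W[...,2]>.05)&(W[...,2]<.078)&(W[...,0]>box[0])&(W[...,0]<box[1])&(W[...,1]>box[2])&(W[...,1]<box[3])
    return m
E
python3 - <<'E'
from h import *
st()
for n,f in (('wrist','w5.png'),('top','t5.png')):
  p,d,W=shot(n,f); np.savez('m5_%s.npz'%n,p=p,d=d,W=W)
  for q in ('coil1','silencer','gland'):
    for r in arm.regions_of(n,q)[:6]:
      s=W[r['mask']]; s=s[s[:,2]>np.nanpercentile(s[:,2],50)-.01] if len(s) else s
      print(n,q,round(r['score'],2),np.round(r['extent']),np.round(np.nanmedian(s,0),3))
a=cv2.imread('pics/w5.png'); b=cv2.imread('pics/t5.png')[90:270,330:500]
cv2.imwrite('pics/c5.png',np.hstack([a[:,:420],cv2.resize(b,(380,420))]))
E
```

```text
t 9.35 tcp [ 0.4521 -0.371   0.2594] rot [-3.138e+00 -3.000e-03  1.609e+00] F [0.3 0.3 0.8] op 0.615 q [-0.8   0.37  1.55 -0.    1.23 -0.84]
wrist coil1 0.96 [305.  28. 334.  65.] [ 0.5   -0.199  0.062]
wrist coil1 0.62 [250.  25. 279.  66.] [ 0.433 -0.205  0.062]
wrist silencer 0.79 [301. 153. 321. 174.] [ 0.499 -0.342  0.056]
wrist gland 0.92 [259. 160. 280. 183.] [ 0.442 -0.355  0.052]
top coil1 0.73 [371. 192. 389. 201.] [ 0.499 -0.195  0.061]
top silencer 0.67 [429. 191. 443. 202.] [ 0.499 -0.339  0.054]
top gland 0.54 [431. 213. 446. 220.] [ 0.441 -0.35   0.049]
top gland 0.42 [357. 164. 478. 252.] [ 0.501 -0.322  0.022]
```

View pics/c5.png

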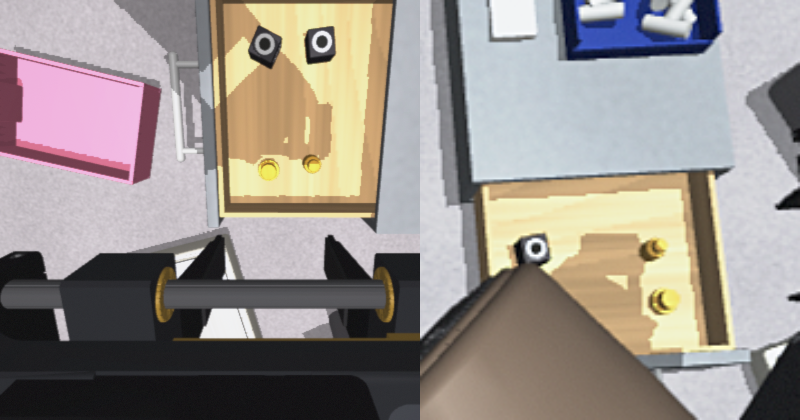

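Two coils show in the drawer, A at (320,43) and B at (264,45). Silencer and gland are at (312,163) and (268,169), and no third coil is in sight. The rear strip is visible and empty.

```bash
python3 - <<'E'
from h import *
f=np.load('m5_wrist.npz'); p,d,W=f['p'],f['d'],f['W']
m=((W[...,2]>.055)&(W[...,2]<.068)&(W[...,0]>.39)&(W[...,0]<.54)&(W[...,1]>-.24)&(W[...,1]<-.16)).astype(np.uint8)
n,L,s,c=cv2.connectedComponentsWithStats(m)
for i in range(1,n):
    if s[i,4]<80: continue
    S=W[L==i]; r=cv2.minAreaRect(S[:,:2].astype(np.float32)); print(s[i],np.round(r[0],4),np.round(r[1],4),round(r[2],1),np.median(S[:,2]))
T=np.load('m0.npz')['t']; S=T[80:125,230:280].reshape(-1,3); S=S[(S[:,2]>.045)&(S[:,2]<.07)]
print('carton',np.round(cv2.boxPoints(cv2.minAreaRect(S[:,:2].astype(np.float32))),3).tolist())
st()
E
```

```text
[248  25  34  39 823] [ 0.4333 -0.2032] [0.0321 0.0324] 66.5 0.06246671034083806
[307  26  29  34 837] [ 0.5003 -0.1981] [0.0322 0.0322] 9.3 0.06241140103353182
carton [[0.734000027179718, 0.08699999749660492], [0.8050000071525574, 0.0820000022649765], [0.8130000233650208, 0.18199999630451202], [0.7409999966621399, 0.18700000643730164]]
t 9.75 tcp [ 0.4493 -0.37    0.2602] rot [-3.138e+00 -3.000e-03  1.608e+00] F [ 0.1 -0.6 -0.4] op 0.948 q [-0.8   0.36  1.55 -0.    1.23 -0.84]
```

```bash
python3 - <<'E'
from h import *
go(.5003,-.1981,.15,.162); go(.5003,-.1981,.15,1.608-.9)
E
```

```text
turn [-0.005, -0.0, 1.446] shift [169.5, 57.7, 110.5]
turn [-0.004, -0.001, 0.9] shift [169.5, 57.7, 110.5]
```

>>> step_arm([
  [[0,0,0.18],[60,20,0],107],
  [[0,0,0.36],[115,40,0],107],
  [[0,0,0.54],[169,58,0],107],
  [[0,0,0.72],[169,58,40],107],
  [[0,0,0.9],[169,58,80],107],
])

```text
time_s: 10.38
ee_pos: [0.5009, -0.1978, 0.1803]
eef_rot: [-3.139, -0.0, 0.703]
wrist_force: [1.1, -0.5, 0.7]
opening: 0.587
```

```bash
python3 - <<'E'
from h import *
st(); go(.5003,-.1981,.06,.162)
E
```

```text
t 10.38 tcp [ 0.5009 -0.1978  0.1803] rot [-3.139 -0.     0.703] F [ 1.1 -0.5  0.7] op 0.587 q [-0.5   0.37  1.77  0.    1.01  0.37]
turn [-0.002, 0.001, 0.541] shift [-0.7, 0.1, 120.3]
```

>>> step_arm([
  [[0,0,0.18],[0,0,40],107],
  [[0,0,0.36],[0,0,80],107],
  [[0,0,0.541],[0,0,110],107],
  [[0,0,0.541],[0,0,110],107],
])

```text
time_s: 10.88
ee_pos: [0.4997, -0.1972, 0.0691]
eef_rot: [-3.138, 0.004, 0.163]
wrist_force: [-0.5, 0.1, -0.2]
opening: 0.585
```

```bash
cat >> h.py <<'E'
def coils(n='top',box=(.37,.56,-.38,-.14),z=(.055,.068)):
    p,d,W=shot(n)
    m=((W[...,2]>z[0])&(W[...,2]<z[1])&(W[...,0]>box[0])&(W[...,0]<box[1])&(W[...,1]>box[2])&(W[...,1]<box[3])).astype(np.uint8)
    k,L,s,c=cv2.connectedComponentsWithStats(m)
    for i in range(1,k):
        if s[i,4]<40: continue
        S=W[L==i]; r=cv2.minAreaRect(S[:,:2].astype(np.float32)); print(n,s[i].tolist(),np.round(r[0],4),np.round(r[1],4),round(r[2],1),'z',round(float(np.median(S[:,2])),4),'rgb',np.median(p[L==i],0))
E
python3 - <<'E'
from h import *
st(); coils('top'); coils('wrist'); go(.5003,-.1981,-.004,.162)
E
```

```text
t 10.88 tcp [ 0.4997 -0.1972  0.0691] rot [-3.138  0.004  0.163] F [-0.5  0.1 -0.2] op 0.585 q [-0.5   0.51  1.88  0.    0.75  0.91]
wrist [198, 134, 13, 125, 469] [ 0.5146 -0.1441] [0.09   0.0008] 2.3 z 0.0618 rgb [89. 72. 53.]
wrist [254, 206, 44, 44, 1879] [ 0.5007 -0.1982] [0.032 0.032] 9.1 z 0.0625 rgb [45. 43. 46.]
wrist [452, 247, 29, 25, 478] [ 0.502  -0.3435] [0.0159 0.014 ] 64.4 z 0.0656 rgb [239.  212.5  79. ]
wrist [241, 309, 52, 25, 780] [ 0.4313 -0.2022] [0.0325 0.0273] 68.1 z 0.0627 rgb [70.  67.5 64. ]
turn [-0.001, 0.001, 0.004] shift [-0.8, 0.2, 75.3]
```

Coil A is still at (0.5007, -0.198). I'll descend, grip and lift.

>>> step_arm([
  [[0,0,0],[1,1,45],107],
  [[0,0,0],[1,1,74],107],
  [[0,0,0],[1,1,74],255],
  [[0,0,0],[1,1,74],255],
  [[0,0,0],[1,1,74],255],
])

```text
time_s: 11.6
ee_pos: [0.5029, -0.199, -0.001]
eef_rot: [3.141, -0.002, 0.167]
wrist_force: [0.2, 0.2, 6.5]
opening: 0.339
```

>>> step_arm([
  [[0,0,0],[0,0,0],255],
  [[0,0,0],[0,0,-40],255],
  [[0,0,0],[0,0,-90],255],
  [[0,0,0],[0,0,-130],255],
])

```text
time_s: 12.1
ee_pos: [0.5028, -0.199, 0.1313]
eef_rot: [3.141, -0.003, 0.167]
wrist_force: [-0.2, -0.2, -0.9]
opening: 0.335
```

```bash
python3 - <<'E'
from h import *
st(); go(.53,.06,.13,0.0); go(.53,.06,.13,-.1)
E
```

```text
t 12.1 tcp [ 0.5028 -0.199   0.1313] rot [ 3.141e+00 -3.000e-03  1.670e-01] F [-0.2 -0.2 -0.9] op 0.335 q [-0.5   0.43  1.82  0.    0.89  0.9 ]
turn [0.001, -0.003, 0.167] shift [69.9, -250.9, 1.2]
turn [0.001, -0.003, 0.267] shift [69.9, -250.9, 1.2]
```

>>> step_arm([
  [[0,0,0.05],[18,-60,0],255],
  [[0,0,0.1],[36,-120,0],255],
  [[0,0,0.167],[52,-180,0],255],
  [[0,0,0.167],[70,-240,0],255],
  [[0,0,0.167],[80,-254,0],255],
])

```text
time_s: 12.72
ee_pos: [0.5392, 0.0679, 0.1318]
eef_rot: [3.141, -0.003, 0.004]
wrist_force: [-1.2, -1.2, -0.9]
opening: 0.338
```

```bash
python3 - <<'E'
from h import *
st(); go(.54,.065,-.015,0)
E
```

```text
t 12.72 tcp [0.5392 0.0679 0.1318] rot [ 3.141e+00 -3.000e-03  4.000e-03] F [-1.2 -1.2 -0.9] op 0.338 q [ 0.    0.43  1.82 -0.    0.89  1.57]
turn [0.0, -0.003, 0.004] shift [0.3, 2.8, 146.8]
```

>>> step_arm([
  [[0,0,0],[1,2,55],255],
  [[0,0,0],[1,2,105],255],
  [[0,0,0],[1,2,135],255],
  [[0,0,0],[1,2,145],255],
  [[0,0,0],[1,2,146],255],
])

```text
time_s: 13.35
ee_pos: [0.541, 0.0654, -0.014]
eef_rot: [3.141, -0.003, 0.004]
wrist_force: [0.6, 0.1, -0.7]
opening: 0.334
```

>>> step_arm([
  [[0,0,0],[0,0,3],255],
  [[0,0,0],[0,0,3],120],
  [[0,0,0],[0,0,3],120],
  [[0,0,0],[0,0,-50],120],
  [[0,0,0],[0,0,-110],107],
])

```text
time_s: 13.98
ee_pos: [0.5401, 0.0655, 0.0971]
eef_rot: [3.141, -0.002, 0.004]
wrist_force: [0.8, 0.1, 0.3]
opening: 0.567
```

```bash
python3 - <<'E'
from h import *
st(); coils('wrist',(.47,.61,0,.2),(.035,.056)); coils('top',(.47,.61,0,.2),(.035,.056)); coils('top'); coils('top',(.56,.7,-.1,.05)); go(.44,-.203,.14,-.41)
E
```

```text
t 13.97 tcp [0.5401 0.0655 0.0971] rot [ 3.141e+00 -2.000e-03  4.000e-03] F [0.8 0.1 0.3] op 0.567 q [-0.    0.48  1.85 -0.    0.81  1.57]
wrist [111, 139, 25, 114, 1387] [0.5514 0.1935] [0.0021 0.1022] 89.2 z 0.046 rgb [20. 29. 59.]
wrist [332, 144, 24, 99, 551] [0.5576 0.008 ] [0.0116 0.0832] 75.5 z 0.041 rgb [22. 33. 71.]
wrist [257, 194, 37, 38, 1382] [0.5395 0.0652] [0.0321 0.0318] 0.7 z 0.0455 rgb [54. 51. 58.]
wrist [227, 270, 96, 9, 686] [0.4804 0.0651] [0.0861 0.0022] 89.1 z 0.0427 rgb [22. 34. 74.]
top [377, 214, 16, 16, 158] [ 0.4326 -0.2024] [0.0321 0.0322] 66.5 z 0.061 rgb [115.  117.5 115. ]
turn [-0.001, -0.006, 0.414] shift [-101.8, 268.1, -43.2]
```

>>> step_arm([
  [[0,0,0.08],[-15,55,-40],107],
  [[0,0,0.17],[-40,110,-40],107],
  [[0,0,0.25],[-60,165,-40],107],
  [[0,0,0.34],[-80,220,-40],107],
  [[0,0,0.414],[-107,268,-40],107],
])

```text
time_s: 14.8
ee_pos: [0.4336, -0.2045, 0.1356]
eef_rot: [-3.139, -0.004, -0.413]
wrist_force: [0.8, 0.4, -0.2]
opening: 0.579
```

```bash
python3 - <<'E'
from h import *
st(); coils('wrist'); go(.4326,-.2026,.0,-.41)
E
```

```text
t 14.8 tcp [ 0.4336 -0.2045  0.1356] rot [-3.139 -0.004 -0.413] F [ 0.8  0.4 -0.2] op 0.579 q [-0.58  0.34  1.96  0.    0.83  1.4 ]
wrist [383, 61, 23, 22, 371] [ 0.5006 -0.3431] [0.0152 0.0152] 75.0 z 0.0657 rgb [238. 220.  86.]
wrist [147, 105, 77, 130, 657] [ 0.4939 -0.1447] [0.132  0.0013] 2.2 z 0.0617 rgb [107.  87.  63.]
wrist [333, 178, 143, 64, 826] [ 0.3833 -0.3113] [0.0018 0.1371] 2.2 z 0.0617 rgb [107.  86.  63.]
wrist [257, 190, 34, 35, 1153] [ 0.4332 -0.2032] [0.0313 0.032 ] 66.1 z 0.0625 rgb [64. 61. 58.]
wrist [228, 242, 94, 37, 565] [ 0.3827 -0.1818] [0.0912 0.0367] 65.7 z 0.0615 rgb [106.  86.  62.]
turn [-0.001, -0.003, -0.009] shift [-1.5, -5.6, 135.5]
```

>>> step_arm([
  [[0,0,0],[-1,-1,50],107],
  [[0,0,0],[-1,-1,90],107],
  [[0,0,0],[-1,-1,90],107],
])

```text
time_s: 15.22
ee_pos: [0.4292, -0.2059, 0.0428]
eef_rot: [-3.139, 0.004, -0.419]
wrist_force: [-0.3, 0.2, 1.4]
opening: 0.582
```

```bash
python3 - <<'E'
from h import *
for i in range(3): st(); go(.4332,-.2032,.0,-.41)
E
```

```text
t 15.22 tcp [ 0.4292 -0.2059  0.0428] rot [-3.139  0.004 -0.419] F [-0.3  0.2  1.4] op 0.582 q [-0.59  0.49  2.05  0.    0.6   1.4 ]
turn [-0.002, 0.004, -0.009] shift [2.7, -4.0, 42.8]
t 15.22 tcp [ 0.4292 -0.2059  0.0428] rot [-3.139  0.004 -0.419] F [-0.3  0.2  1.4] op 0.582 q [-0.59  0.49  2.05  0.    0.6   1.4 ]
turn [-0.002, 0.004, -0.009] shift [2.7, -4.0, 42.8]
t 15.22 tcp [ 0.4292 -0.2059  0.0428] rot [-3.139  0.004 -0.419] F [-0.3  0.2  1.4] op 0.582 q [-0.59  0.49  2.05  0.    0.6   1.4 ]
turn [-0.002, 0.004, -0.009] shift [2.7, -4.0, 42.8]
```

>>> step_arm([
  [[0,0,0],[3,-4,25],107],
  [[0,0,0],[3,-4,41],107],
  [[0,0,0],[3,-4,41],255],
  [[0,0,0],[3,-4,41],255],
  [[0,0,0],[3,-4,41],255],
])

```text
time_s: 15.85
ee_pos: [0.434, -0.2036, 0.0028]
eef_rot: [-3.139, 0.002, -0.419]
wrist_force: [0.1, -0.3, 4.5]
opening: 0.336
```

>>> step_arm([
  [[0,0,0],[0,0,0],255],
  [[0,0,0],[0,0,-40],255],
  [[0,0,0],[0,0,-90],255],
  [[0,0,0],[0,0,-130],255],
])

```text
time_s: 16.35
ee_pos: [0.434, -0.2039, 0.1349]
eef_rot: [-3.14, 0.001, -0.419]
wrist_force: [0.3, -1.2, -1.2]
opening: 0.331
```

```bash
python3 - <<'E'
from h import *
st(); go(.54,.14,.13,0.0)
E
```

```text
t 16.35 tcp [ 0.434  -0.2039  0.1349] rot [-3.14e+00  1.00e-03 -4.19e-01] F [ 0.3 -1.2 -1.2] op 0.331 q [-0.58  0.35  1.96  0.    0.84  1.41]
turn [-0.002, 0.001, -0.419] shift [-43.0, -357.3, 5.6]
```

>>> step_arm([
  [[0,0,-0.08],[-7,-60,0],255],
  [[0,0,-0.16],[-14,-120,0],255],
  [[0,0,-0.25],[-21,-180,0],255],
  [[0,0,-0.34],[-29,-240,0],255],
  [[0,0,-0.419],[-36,-300,0],255],
])

```text
time_s: 16.98
ee_pos: [0.5233, 0.0868, 0.1359]
eef_rot: [-3.139, -0.0, 0.003]
wrist_force: [0.9, -0.8, -0.1]
opening: 0.337
```

```bash
python3 - <<'E'
from h import *
st(); go(.54,.14,-.012,0.0)
E
```

```text
t 16.98 tcp [0.5233 0.0868 0.1359] rot [-3.139e+00 -0.000e+00  3.000e-03] F [ 0.9 -0.8 -0.1] op 0.337 q [0.04 0.41 1.84 0.   0.89 1.6 ]
turn [-0.002, -0.0, 0.003] shift [16.8, -52.9, 148.0]
```

>>> step_arm([
  [[0,0,0],[17,-53,0],255],
  [[0,0,0],[17,-53,55],255],
  [[0,0,0],[17,-53,105],255],
  [[0,0,0],[17,-53,138],255],
  [[0,0,0],[17,-53,147],255],
])

```text
time_s: 17.6
ee_pos: [0.5392, 0.14, -0.0125]
eef_rot: [-3.14, 0.003, 0.003]
wrist_force: [-0.8, -0.6, -1.2]
opening: 0.334
```

>>> step_arm([
  [[0,0,0],[0,0,1],255],
  [[0,0,0],[0,0,1],120],
  [[0,0,0],[0,0,1],120],
  [[0,0,0],[0,0,-50],120],
  [[0,0,0],[0,0,-110],107],
])

```text
time_s: 18.23
ee_pos: [0.5391, 0.1397, 0.0989]
eef_rot: [-3.14, 0.004, 0.003]
wrist_force: [0.7, -0.3, 0.9]
opening: 0.561
```

```bash
python3 - <<'E'
from h import *
o=st(); coils('wrist',(.49,.59,.02,.19),(.035,.056)); coils('top'); x,y,z=o['ee_pos']; shot('top','t7.png'); b=cv2.imread('pics/t7.png')[60:260,220:500]; cv2.imwrite('pics/c7.png',cv2.resize(b,(784,560)))
go(.40,-.15,.17,1.611)
E
```

```text
t 18.23 tcp [0.5391 0.1397 0.0989] rot [-3.14e+00  4.00e-03  3.00e-03] F [ 0.7 -0.3  0.9] op 0.561 q [0.13 0.49 1.81 0.   0.84 1.7 ]
wrist [256, 193, 37, 38, 1361] [0.5385 0.1403] [0.0327 0.0315] 0.9 z 0.0455 rgb [53. 52. 58.]
wrist [339, 192, 41, 38, 1417] [0.5396 0.0654] [0.0319 0.0324] 0.5 z 0.0454 rgb [86. 83. 95.]
turn [0.001, -0.005, -1.608] shift [-141.8, 289.4, -70.3]
```

View pics/c7.png

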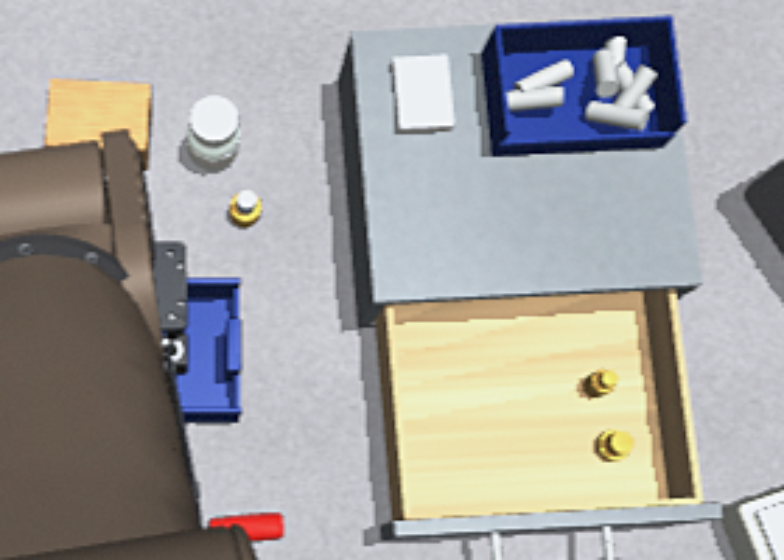

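Both coils stand in the bin at (0.5385, 0.140) and (0.5396, 0.065), and the drawer holds only the two brass fittings. Next, shut the drawer.

>>> step_arm([
  [[0,0,-0.18],[-20,50,-50],191],
  [[0,0,-0.36],[-45,105,-70],191],
  [[0,0,-0.54],[-70,160,-70],191],
  [[0,0,-0.72],[-95,215,-70],191],
  [[0,0,-0.9],[-120,265,-70],191],
])

```text
time_s: 19.0
ee_pos: [0.4333, -0.1022, 0.1694]
eef_rot: [3.141, -0.005, 0.847]
wrist_force: [0.3, -0.6, -0.2]
opening: 0.252
```

```bash
python3 - <<'E'
from h import *
st(); go(.33,-.277,.15,1.608)
E
```

```text
t 19.0 tcp [ 0.4333 -0.1022  0.1694] rot [ 3.141 -0.005  0.847] F [ 0.3 -0.6 -0.2] op 0.252 q [-0.38  0.25  1.99  0.01  0.9   0.34]
turn [0.003, -0.004, -0.761] shift [-199.5, 38.3, 18.6]
```

>>> step_arm([
  [[0,0,-0.18],[-50,10,0],191],
  [[0,0,-0.36],[-100,20,0],191],
  [[0,0,-0.54],[-150,30,0],191],
  [[0,0,-0.72],[-200,38,10],191],
  [[0,0,-0.761],[-200,38,18],191],
])

```text
time_s: 19.62
ee_pos: [0.3279, -0.279, 0.1498]
eef_rot: [3.138, -0.003, 1.61]
wrist_force: [0.1, 0.5, -1.0]
opening: 0.252
```

```bash
python3 - <<'E'
from h import *
st(); p,d,W=shot('wrist')
m=(W[...,2]>.055)&(W[...,2]<.072)&(W[...,0]>.29)&(W[...,0]<.345)&(W[...,1]>-.27)&(W[...,1]<-.2)
S=W[m]; print(len(S),np.median(S,0)); k=np.polyfit(S[:,1],S[:,0],1); print(np.polyval(k,-.275),k, S[:,1].min(),S[:,1].max())
go(np.polyval(k,-.275),-.275,.008,1.608)
E
```

```text
t 19.62 tcp [ 0.3279 -0.279   0.1498] rot [ 3.138e+00 -3.000e-03  1.610e+00] F [ 0.1  0.5 -1. ] op 0.252 q [-0.86  0.26  2.05  0.01  0.84 -0.9 ]
804 [ 0.32608149 -0.23645607  0.06663747]
0.32503472008674344 [0.05545634 0.34028521] -0.2698162476452426 -0.21496370229331846
turn [0.002, -0.004, 0.008] shift [2.9, -2.8, 140.7]
```

>>> step_arm([
  [[0,0,0],[2,-1,55],191],
  [[0,0,0],[2,-1,105],191],
  [[0,0,0],[2,-1,141],191],
  [[0,0,0],[2,-1,141],255],
  [[0,0,0],[2,-1,141],255],
])

```text
time_s: 20.3
ee_pos: [0.3271, -0.2756, 0.0085]
eef_rot: [3.139, -0.004, 1.615]
wrist_force: [1.1, -0.5, -20.1]
opening: 0.109
```

>>> step_arm([
  [[0,0,0],[0,0,0],255],
  [[0,0,0],[0,40,0],255],
  [[0,0,0],[0,85,0],255],
  [[0,0,0],[0,130,0],255],
  [[0,0,0],[0,170,0],255],
])

```text
time_s: 20.92
ee_pos: [0.4978, -0.2685, 0.0088]
eef_rot: [3.14, -0.003, 1.615]
wrist_force: [-1.4, -17.7, -30.3]
opening: 0.107
```

```bash
python3 - <<'E'
from h import *
st()
E
```

```text
t 20.93 tcp [ 0.4978 -0.2685  0.0088] rot [ 3.140e+00 -3.000e-03  1.615e+00] F [ -1.4 -17.7 -30.3] op 0.107 q [-0.61  0.63  1.86  0.01  0.65 -0.66]
```

>>> step_arm([
  [[0,0,0],[0,5,1],255],
  [[0,0,0],[1,9,1],255],
  [[0,0,0],[1,12,1],255],
  [[0,0,0],[1,12,1],255],
])

```text
time_s: 21.42
ee_pos: [0.5099, -0.2683, 0.0087]
eef_rot: [3.139, -0.001, 1.614]
wrist_force: [1.5, -10.2, -15.2]
opening: 0.106
```

>>> step_arm([
  [[0,0,0],[0,3,0],255],
  [[0,0,0],[0,6,0],255],
  [[0,0,0],[0,6,0],255],
])

```text
time_s: 21.8
ee_pos: [0.5152, -0.2681, 0.0087]
eef_rot: [3.139, -0.001, 1.614]
wrist_force: [1.2, -5.7, -20.2]
opening: 0.105
```

>>> step_arm([
  [[0,0,0],[0,3,0],255],
  [[0,0,0],[0,5,0],255],
  [[0,0,0],[0,5,0],255],
])

```text
time_s: 22.18
ee_pos: [0.5194, -0.268, 0.0087]
eef_rot: [3.14, -0.002, 1.613]
wrist_force: [0.2, -5.9, -20.6]
opening: 0.111
```

>>> step_arm([
  [[0,0,0],[0,3,0],255],
  [[0,0,0],[0,4,0],255],
  [[0,0,0],[0,4,0],255],
])

```text
time_s: 22.55
ee_pos: [0.5225, -0.2678, 0.0087]
eef_rot: [3.141, -0.002, 1.613]
wrist_force: [-0.1, -5.8, -20.4]
opening: 0.11
```

>>> step_arm([
  [[0,0,0],[0,3,0],255],
  [[0,0,0],[0,4,0],255],
  [[0,0,0],[0,4,0],255],
])

```text
time_s: 22.92
ee_pos: [0.5239, -0.2676, 0.0087]
eef_rot: [-3.138, -0.003, 1.612]
wrist_force: [-10.3, -7.0, -14.7]
opening: 0.106
```

>>> step_arm([
  [[0,0,0],[0,3,0],255],
  [[0,0,0],[0,4,0],255],
  [[0,0,0],[0,4,0],255],
])

```text
time_s: 23.3
ee_pos: [0.5235, -0.2675, 0.0086]
eef_rot: [-3.131, -0.005, 1.612]
wrist_force: [-19.1, -10.1, -9.8]
opening: 0.109
```

Now hard against its stop (Fx -19 N). Release and lift.

>>> step_arm([
  [[-0.01,0,0],[0,0,0],200],
  [[-0.01,0,0],[0,-2,0],195],
  [[-0.01,0,0],[0,-2,-50],195],
  [[-0.01,0,0],[0,-2,-110],195],
  [[-0.01,0,0],[0,-2,-170],120],
])

```text
time_s: 23.92
ee_pos: [0.5234, -0.268, 0.1816]
eef_rot: [3.141, -0.005, 1.613]
wrist_force: [-0.5, -0.3, -0.9]
opening: 0.295
```

```bash
python3 - <<'E'
from h import *
st(); p,d,W=shot('wrist')
m=(W[...,2]>.055)&(W[...,2]<.072)&(W[...,0]>.49)&(W[...,0]<.535)&(W[...,1]>-.27)&(W[...,1]<-.19)
S=W[m]; print('bar',len(S),np.median(S,0), S[:,1].max())
T=shot('top','t8.png')[2]
S=T[152:218,222:315].reshape(-1,3); S=S[(S[:,2]>.05)&(S[:,2]<.075)]
r=cv2.minAreaRect(S[:,:2].astype(np.float32)); print('bin',r,np.round(cv2.boxPoints(r),3).tolist())
go(.50,.0,.17,.0); go(.5385,.0075,.05,-.015)
E
```

```text
t 23.93 tcp [ 0.5234 -0.268   0.1816] rot [ 3.141 -0.005  1.613] F [-0.5 -0.3 -0.9] op 0.295 q [-0.59  0.44  1.65  0.    1.06 -0.63]
bar 703 [ 0.52315069 -0.23558303  0.06666497] -0.20745005473473999
bin ((0.5402583479881287, 0.10037849843502045), (0.19819611310958862, 0.1308036595582962), 89.12610626220703) [[0.4729999899864197, 0.0020000000949949026], [0.6039999723434448, 0.0], [0.6069999933242798, 0.1979999989271164], [0.47600001096725464, 0.20000000298023224]]
turn [0.008, -0.006, 1.613] shift [270.4, -14.7, 15.5]
turn [0.008, -0.006, 1.628] shift [276.5, 23.0, 135.8]
```

The drawer is shut: the bar is at x 0.523, against the stop. The bin sits at (0.540, 0.100), yaw 89.1°. I'll now grip its tab across the width.

```bash
python3 - <<'E'
from h import *
go(.539,.007,.11,1.556)
E
```

```text
turn [0.009, 0.001, 0.057] shift [275.9, 24.0, 75.9]
```

>>> step_arm([
  [[0.005,0,0.057],[62,6,0],40],
  [[0.005,0,0.057],[124,12,0],40],
  [[0.005,0,0.057],[186,18,20],40],
  [[0.005,0,0.057],[240,22,45],40],
  [[0.005,0,0.057],[276,24,70],40],
])

```text
time_s: 24.65
ee_pos: [0.5387, 0.0098, 0.1156]
eef_rot: [3.136, 0.001, 1.557]
wrist_force: [1.0, 0.3, -0.3]
opening: 0.833
```

```bash
python3 - <<'E'
from h import *
st(); p,d,W=shot('wrist','w9.png')
m=(W[...,2]>.056)&(W[...,2]<.068)&(W[...,0]>.5)&(W[...,0]<.58)&(W[...,1]>-.02)&(W[...,1]<.04)
S=W[m]; print(len(S)); 
if len(S): print('tab',cv2.minAreaRect(S[:,:2].astype(np.float32)),np.median(S,0))
go(.539,.007,.008,1.556)
E
```

```text
t 24.65 tcp [0.5387 0.0098 0.1156] rot [3.136e+00 1.000e-03 1.557e+00] F [ 1.   0.3 -0.3] op 0.833 q [-0.1   0.45  1.85 -0.    0.84 -0.09]
932
tab ((0.5402609705924988, 0.006461527664214373), (0.01382632739841938, 0.049418121576309204), 89.28365325927734) [0.54019486 0.00728117 0.06200187]
turn [0.001, 0.0, 0.002] shift [-5.4, 1.9, 104.7]
```

View pics/w9.png

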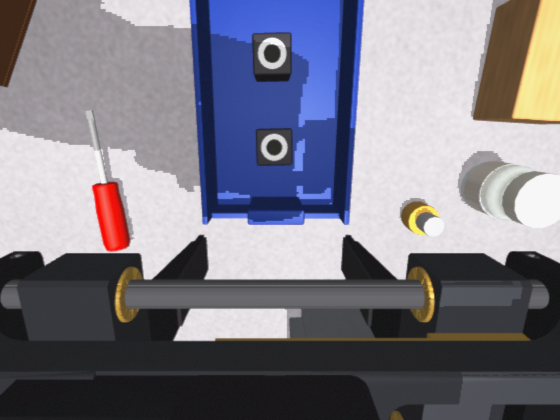

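The tab at (276,215) measures (0.540, 0.0065), and both coils stand in the bin at (274,148) and (272,55). I'll descend and grip.

>>> step_arm([
  [[0,0,0],[-3,1,55],40],
  [[0,0,0],[-4,1,95],40],
  [[0,0,0],[-4,1,107],40],
  [[0,0,0],[-4,1,107],255],
  [[0,0,0],[-4,1,107],255],
])

```text
time_s: 25.32
ee_pos: [0.5388, 0.0083, 0.0068]
eef_rot: [3.139, 0.0, 1.558]
wrist_force: [-0.2, 0.6, 0.5]
opening: 0.691
```

>>> step_arm([
  [[0,0,0],[0,0,0],255],
  [[0,0,0],[0,0,0],255],
])

```text
time_s: 25.58
ee_pos: [0.5395, 0.0082, 0.0076]
eef_rot: [3.137, 0.0, 1.558]
wrist_force: [0.3, -0.3, 6.1]
opening: 0.522
```

```bash
python3 - <<'E'
from h import *
st()
# refine rack from top: front edge & free-bay dividers, neighbour front
T=np.load('m0.npz')['t']
S=T[95:245,55:175].reshape(-1,3); S=S[(S[:,2]>.074)&(S[:,2]<.09)]
a=np.radians(4.96); u=np.array([-np.sin(a),np.cos(a)]); v=np.array([-np.cos(a),-np.sin(a)])
s=S[:,:2]; X=s@u; Y=s@v
f=np.percentile(X,2); k=(X<f+.03); print('front X',f,'Y range along v',np.percentile(Y[k],[0.5,99.5]))
y0=np.mean(np.percentile(Y[k],[.5,99.5])); print('origin',u*f+v*y0)
Q=T[155:240,155:200].reshape(-1,3); Q=Q[(Q[:,2]>.03)&(Q[:,2]<.07)&(Q[:,2]<.068)]; q=Q[:,:2]; 
kk=(q@u<f-.005); print('neigh front X',np.percentile(q[kk]@u,[1,3]),'Y',np.percentile(q[kk]@v,[1,99]))
E
```

```text
t 25.57 tcp [0.5395 0.0082 0.0076] rot [3.137 0.    1.558] F [ 0.3 -0.3  6.1] op 0.522 q [-0.11  0.61  1.93  0.    0.6  -0.09]
front X 0.33756559971723477 Y range along v [-0.75815549 -0.44880703]
origin [0.5720354  0.38847866]
neigh front X [0.26635901 0.26682577] Y [-0.59266896 -0.46313869]
```

```bash
python3 - <<'E'
from h import *
go(.60,.062,.0076,1.61);go(.6595,.1158,.0076,1.6574)
E
```

```text
turn [0.005, 0.0, -0.052] shift [54.6, 59.8, 0.3]
turn [0.005, 0.001, -0.1] shift [109.2, 118.6, 0.5]
```

>>> step_arm([
  [[0,0,-0.01],[7,8,0],255],
  [[0,0,-0.02],[18,20,0],255],
  [[0,0,-0.03],[32,35,0],255],
  [[0,0,-0.04],[46,50,0],255],
  [[0,0,-0.052],[55,60,0],255],
])

```text
time_s: 26.2
ee_pos: [0.6007, 0.0633, 0.0076]
eef_rot: [3.138, 0.001, 1.612]
wrist_force: [-4.1, -3.5, 0.2]
opening: 0.52
```

```bash
cat >> h.py <<'E'
def binpose():
    T=shot('top')[2]; a=np.radians(4.96); u=np.array([-np.sin(a),np.cos(a)]); v=np.array([-np.cos(a),-np.sin(a)])
    S=T.reshape(-1,3); k=(S[:,2]>.052)&(S[:,2]<.068)
    return S[k],u,v
E
python3 - <<'E'
from h import *
st(); p,d,W=shot('wrist'); 
m=(W[...,2]>.053)&(W[...,2]<.067)&(W[...,1]>.05)&(W[...,1]<.3)&(W[...,0]>.5)&(W[...,0]<.7)
S=W[m]; r=cv2.minAreaRect(S[:,:2].astype(np.float32)); print(np.round(cv2.boxPoints(r),3).tolist(),r[2])
go(.6595,.1158,.0076,1.6574)
E
```

```text
t 26.2 tcp [0.6007 0.0633 0.0076] rot [3.138e+00 1.000e-03 1.612e+00] F [-4.1 -3.5  0.2] op 0.52 q [-0.    0.67  1.76 -0.    0.7  -0.04]
[[0.531000018119812, 0.18799999356269836], [0.5360000133514404, 0.05400000140070915], [0.6660000085830688, 0.05900000035762787], [0.6610000133514404, 0.19300000369548798]] 2.127077102661133
turn [0.005, 0.001, -0.045] shift [49.3, 59.8, 0.4]
```

>>> step_arm([
  [[0,0,-0.01],[7,8,0],255],
  [[0,0,-0.02],[18,21,0],255],
  [[0,0,-0.03],[31,36,0],255],
  [[0,0,-0.04],[43,50,0],255],
  [[0,0,-0.046],[50,59,0],255],
])

```text
time_s: 26.88
ee_pos: [0.6588, 0.117, 0.0077]
eef_rot: [3.137, 0.001, 1.659]
wrist_force: [-2.9, -2.4, -1.7]
opening: 0.527
```

```bash
python3 - <<'E'
from h import *
st(); p,d,W=shot('wrist','w10.png'); np.save('w10.npy',W)
a=np.radians(4.96); u=np.array([-np.sin(a),np.cos(a)]); v=np.array([-np.cos(a),-np.sin(a)])
m=(W[...,2]>.053)&(W[...,2]<.066)&(W[...,1]>.1)&(W[...,1]<.33)&(W[...,0]>.55)&(W[...,0]<.73)
S=W[m]; q=S[:,:2]; X=q@u; Y=q@v
for x in np.arange(.06,.30,.02):
    k=abs(X-x)<.008
    if k.sum()>5: print(round(x,3),np.round([Y[k].min(),Y[k].max()],4))
go(.6554,.1626,.0076,1.6574); go(.6666,.1786,.0076,1.6574)
E
```

```text
t 26.88 tcp [0.6588 0.117  0.0077] rot [3.137e+00 1.000e-03 1.659e+00] F [-2.9 -2.4 -1.7] op 0.527 q [ 0.08  0.74  1.59 -0.    0.81 -0.01]
0.06 [-0.7309 -0.6015]
0.08 [-0.7315 -0.6013]
0.1 [-0.7314 -0.6014]
0.12 [-0.7315 -0.6011]
0.14 [-0.7317 -0.6016]
0.16 [-0.7317 -0.6016]
0.18 [-0.7318 -0.6016]
turn [0.006, 0.0, 0.001] shift [45.1, -0.4, 0.1]
turn [0.006, 0.0, 0.001] shift [60.1, 12.2, 0.2]
```

View pics/w10.png

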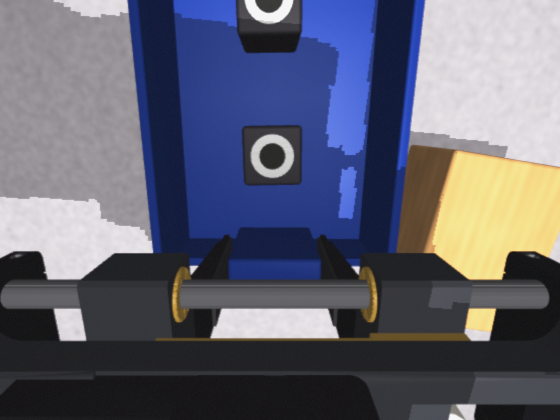

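The bin is parallel to the rack, the coils are upright at (272,155) and (268,25), and the carton at (430,200) is clear. I'll go forward, then ease sideways onto the bay line.

>>> step_arm([
  [[0,0,0],[12,0,0],255],
  [[0,0,0],[28,0,0],255],
  [[0,0,0],[43,0,0],255],
  [[0,0,0],[54,6,0],255],
  [[0,0,0],[62,12,0],255],
])

```text
time_s: 27.55
ee_pos: [0.6663, 0.1816, 0.0077]
eef_rot: [3.136, 0.0, 1.66]
wrist_force: [-0.6, -2.7, -2.4]
opening: 0.526
```

```bash
python3 - <<'E'
from h import *
st(); p,d,W=shot('wrist','w11.png')
a=np.radians(4.96); u=np.array([-np.sin(a),np.cos(a)]); v=np.array([-np.cos(a),-np.sin(a)])
q=W[...,:2]; X=q@u; Y=q@v; z=W[...,2]
m=(z>.053)&(z<.066)
for x in np.arange(.12,.33,.03):
    k=m&(abs(X-x)<.008)&(Y<-.59)&(Y>-.76)
    if k.sum()>5: print('bin',round(x,3),np.round([Y[k].min(),Y[k].max()],4))
k=m&(X>.27)&(X<.33)&(Y>-.6)&(Y<-.55)
if k.any(): print('neigh right edge',Y[k].min())
go(.6541,.3228,.0076,1.6574)
E
```

```text
t 27.55 tcp [0.6663 0.1816 0.0077] rot [3.136 0.    1.66 ] F [-0.6 -2.7 -2.4] op 0.526 q [ 0.17  0.77  1.53 -0.    0.84  0.08]
bin 0.12 [-0.7044 -0.6542]
bin 0.15 [-0.7441 -0.6144]
bin 0.18 [-0.7444 -0.6144]
bin 0.21 [-0.7445 -0.6145]
bin 0.24 [-0.7446 -0.6143]
turn [0.006, -0.0, 0.002] shift [141.0, -0.4, 0.1]
```

>>> step_arm([
  [[0,0,0],[10,0,0],255],
  [[0,0,0],[26,0,0],255],
  [[0,0,0],[44,0,0],255],
  [[0,0,0],[60,0,0],255],
  [[0,0,0],[70,0,0],255],
])

```text
time_s: 28.22
ee_pos: [0.6605, 0.2535, 0.0078]
eef_rot: [3.136, -0.0, 1.661]
wrist_force: [0.2, -2.9, -2.3]
opening: 0.522
```

>>> step_arm([
  [[0,0,0],[10,0,0],255],
  [[0,0,0],[26,0,0],255],
  [[0,0,0],[42,0,0],255],
  [[0,0,0],[54,0,0],255],
  [[0,0,0],[64,0,0],255],
])

```text
time_s: 28.85
ee_pos: [0.6546, 0.3181, 0.0077]
eef_rot: [3.136, -0.0, 1.661]
wrist_force: [0.0, -3.3, -2.1]
opening: 0.524
```

```bash
python3 - <<'E'
from h import *
st(); go(.6532,.3335,.0076,1.6574)
E
```

```text
t 28.85 tcp [0.6546 0.3181 0.0077] rot [ 3.136 -0.     1.661] F [ 0.  -3.3 -2.1] op 0.524 q [ 0.36  0.81  1.42 -0.    0.9   0.27]
turn [0.006, -0.0, 0.003] shift [15.5, -0.0, 0.1]
```

>>> step_arm([
  [[0,0,0],[4,0,0],255],
  [[0,0,0],[8,0,0],255],
  [[0,0,0],[12,0,0],255],
  [[0,0,0],[12,0,0],255],
])

```text
time_s: 29.35
ee_pos: [0.6535, 0.3305, 0.0077]
eef_rot: [3.135, -0.001, 1.661]
wrist_force: [0.7, 0.5, -1.8]
opening: 0.528
```

>>> step_arm([
  [[0,0,0],[2,0,0],255],
  [[0,0,0],[4,0,0],255],
  [[0,0,0],[4,0,0],255],
])

```text
time_s: 29.72
ee_pos: [0.6532, 0.3346, 0.0077]
eef_rot: [3.135, -0.001, 1.661]
wrist_force: [0.5, -1.1, -2.0]
opening: 0.523
```

>>> step_arm([
  [[0,0,0],[2,0,0],255],
  [[0,0,0],[3,0,0],255],
  [[0,0,0],[3,0,0],255],
])

```text
time_s: 30.1
ee_pos: [0.6535, 0.336, 0.0078]
eef_rot: [3.135, 0.001, 1.661]
wrist_force: [3.7, -10.9, -1.9]
opening: 0.525
```

>>> step_arm([
  [[0,0,0],[2,0,0],255],
  [[0,0,0],[3,0,0],255],
  [[0,0,0],[3,0,0],255],
])

```text
time_s: 30.48
ee_pos: [0.6539, 0.3362, 0.0078]
eef_rot: [3.136, 0.005, 1.661]
wrist_force: [3.5, -17.7, 0.1]
opening: 0.523
```

Stalled against the stop (Fy -18 N at y 0.336). Release, lift, then check.

>>> step_arm([
  [[0,0,0],[0,0,0],60],
  [[0,0,0],[0,0,0],60],
  [[0,0,0],[0,0,0],60],
  [[0,0,0],[0,0,-50],60],
  [[0,0,0],[0,0,-100],60],
])

```text
time_s: 31.1
ee_pos: [0.6529, 0.337, 0.1086]
eef_rot: [3.137, 0.005, 1.661]
wrist_force: [0.3, 0.3, 0.8]
opening: 0.765
```

>>> step_arm([
  [[0,0,0],[-60,0,-60],60],
  [[0,0,0],[-120,0,-60],60],
  [[0,0,0],[-180,0,-60],60],
  [[0,0,0],[-190,0,-60],60],
])

```text
time_s: 31.6
ee_pos: [0.67, 0.1453, 0.1702]
eef_rot: [3.136, 0.005, 1.659]
wrist_force: [1.3, 0.6, 0.9]
opening: 0.763
```

```bash
python3 - <<'E'
from h import *
st(); p,d,W=shot('top','t12.png')
a=np.radians(4.96); u=np.array([-np.sin(a),np.cos(a)]); v=np.array([-np.cos(a),-np.sin(a)])
q=W[...,:2]; X=q@u; Y=q@v; z=W[...,2]
m=(z>.03)&(z<.068)&(X>.25)&(X<.33)
for n,l,h in (('bin',-.755,-.602),('neigh',-.598,-.45)):
    k=m&(Y>l)&(Y<h); print(n,'front X',np.percentile(X[k],[1,3]),'Y',np.percentile(Y[k],[1,99]),k.sum())
p2=p[:,:,::-1].copy(); a1=cv2.resize(p2[80:250,50:330],(784,476))
w,_,Ww=shot('wrist','w12.png')
q=Ww[...,:2]; X=q@u; Y=q@v; z=Ww[...,2]; k=(z>.056)&(z<.066)&(X>.25)&(X<.29)&(Y>-.72)&(Y<-.64)
if k.any(): print('tab X',np.percentile(X[k],[2,98]),'Y',np.percentile(Y[k],[2,98]))
wb=w[:,:,::-1]
cv2.imwrite('pics/c12.png',np.hstack([cv2.resize(p2[70:250,60:500],(440,300)),cv2.resize(wb,(360,300))]))
E
```

```text
t 31.6 tcp [0.67   0.1453 0.1702] rot [3.136 0.005 1.659] F [1.3 0.6 0.9] op 0.763 q [ 0.12  0.59  1.41 -0.01  1.14  0.03]
bin front X [0.27386333 0.27714322] Y [-0.74341865 -0.6133484 ] 248
neigh front X [0.31143746 0.31192481] Y [-0.59331774 -0.5875099 ] 31
tab X [0.26868037 0.26888713] Y [-0.68795576 -0.66887814]
```

View pics/c12.png

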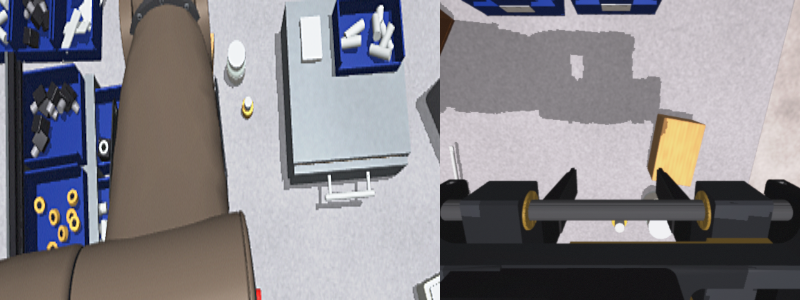

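The arm hides the bay from the top camera, so I'll move it aside and check again.

>>> step_arm([
  [[0,0,0],[-60,-50,-30],60],
  [[0,0,0],[-120,-100,-30],60],
  [[0,0,0],[-180,-150,-30],60],
  [[0,0,0],[-240,-190,-30],60],
  [[0,0,0],[-290,-220,-30],60],
])

```text
time_s: 32.33
ee_pos: [0.5031, -0.1112, 0.1996]
eef_rot: [3.136, 0.004, 1.661]
wrist_force: [1.2, -0.9, 0.4]
opening: 0.766
```

```bash
python3 - <<'E'
from h import *
st(); p,d,W=shot('top','t13.png')
a=np.radians(4.96); u=np.array([-np.sin(a),np.cos(a)]); v=np.array([-np.cos(a),-np.sin(a)])
q=W[...,:2]; X=q@u; Y=q@v; z=W[...,2]
m=(z>.03)&(z<.068)&(X>.25)&(X<.33)
for n,l,h in (('bin',-.755,-.602),('neigh',-.598,-.45)):
    k=m&(Y>l)&(Y<h); print(n,'front X',np.percentile(X[k],[1,3]),'Y',np.percentile(Y[k],[1,99]),k.sum())
    t=k&(z>.055)&(X<.3)&(abs(Y-(l+h)/2)<.03); print(' tab X',np.percentile(X[t],[5,50,95]) if t.any() else '')
for nme,c,r in (('coupling',(298,318),(125,143)),('jar',(284,310),(92,124)),('driver',(265,325),(238,258)),('carton',(230,280),(80,125))):
    S=W[r[0]:r[1],c[0]:c[1]].reshape(-1,3); S=S[S[:,2]>.012]; print(nme,len(S),np.round(cv2.minAreaRect(S[:,:2].astype(np.float32))[0],3) if len(S)>5 else '')
s=shot('scene','s13.png')[0]; S=cv2.imread('pics/s13.png')
cv2.imwrite('pics/c13.png',np.vstack([cv2.resize(cv2.imread('pics/t13.png')[70:250,50:480],(717,300)),cv2.resize(S[140:320,230:540],(717,300))]))
E
```

```text
t 32.33 tcp [ 0.5031 -0.1112  0.1996] rot [3.136 0.004 1.661] F [ 1.2 -0.9  0.4] op 0.766 q [-0.34  0.31  1.8  -0.    1.02 -0.43]
bin front X [0.26850131 0.26899421] Y [-0.74317787 -0.61307065] 574
 tab X [0.26976048 0.27554651 0.28236444]
neigh front X [0.26622862 0.26667429] Y [-0.59278129 -0.46310137] 523
 tab X [0.26717133 0.27319309 0.28003762]
coupling 108 [ 0.686 -0.01 ]
jar 407 [0.756 0.02 ]
driver 374 [0.35  0.028]
carton 1089 [0.774 0.134]
```

View pics/c13.png

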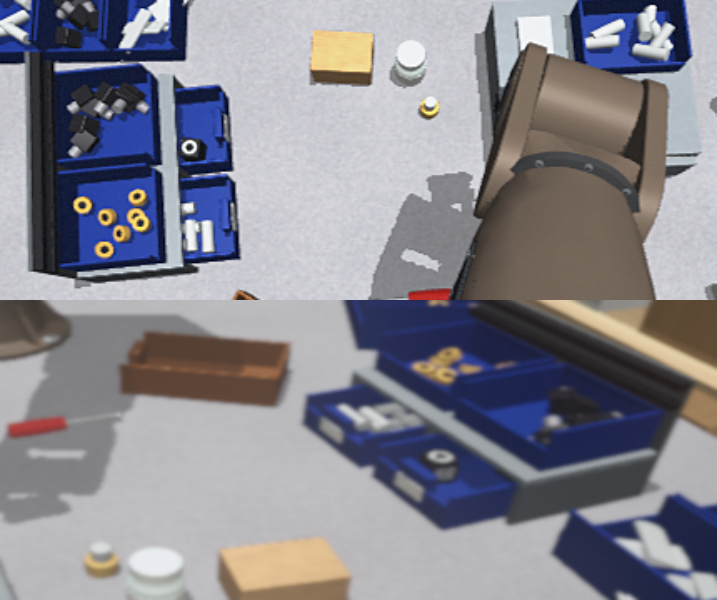

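The bin is home and square in the bay: Y centre -0.678 against a bay line of -0.6795, tab exactly where it stalled on the stop, and its front within about 2 mm of the neighbour's. The near coil stands upright at (190,148) in the top half of the crop. The bystanders are where they were, so I'll hand in.

```bash
python3 -c "
from h import *
print(arm.hand_in()); st()"
```

```text
the job is handed in; nothing more can be done
None
the job is handed in; nothing more can be done
```

The job is handed in: both solenoid coils are in the blue bin, the drawer is shut, and the loaded bin is in the free bay against its stop.

- **Drawer:** I pulled it open and found two coils, plus the two brass fittings, which stayed in the drawer. At closing it met a hard stop at about 19 N. The bar was then at x = 0.523, which matches the fully open position plus the 197 mm travel.
- **Coils:** They stood upright and 75 mm apart in the bin, and still did partway through the slide. In the last pictures I could see only the coil near the tab; the other is under the deck.
- **Bin:** I slid it by its tab without lifting or tipping until it stalled on the stop at about 18 N. Afterwards it measured parallel to the bay, about 1 mm off its centre line. Its front is about 2 mm deeper than the neighbour's, which is within the measuring error.
- **Bystanders:** The jar and coupling re-measured in place, and the carton looked untouched. The driver's last automatic measurement was about 2 cm off; I put that down to the measuring window, since the picture shows it in the same spot.

One check disagreed with the interface. The fingertips are about 36 mm behind the reported TCP, so my first grasp closed above the handle and missed. I corrected for that from then on. The measured forces stayed at about 37 N or below.

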